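Mix the primer vials before touching up a wing skin

TASK

Pull the mixer's speed lever fully back to its off stop, then move every primer vial from the wooden rack into the holes of the mixer block, seated fully down. Push the lever up until it lines up with the aluminium set pointer, let it run there for three seconds, and pull it fully back to off with the vials still in. Then put every vial back upright into the rack, fully down in a hole (any hole), keep the lever off, and disturb neither the set pointer nor the tape roll, jar and screwdriver.

Things in the scene. Friction and masses are not known exactly. Their poses are not given: they have to be found in the camera images.
- vial0: one of the two or three primer vials present (None if absent); all alike: round white tube with black cap, 24 mm diameter throughout, 100 mm tall, about 60 g. Origin at the centre of its foot, z along the vial towards the cap. It starts upright in a rack hole, top 60 mm above the rack's top face
- vial1: one of the two or three primer vials present (None if absent); all alike: round white tube with black cap, 24 mm diameter throughout, 100 mm tall, about 60 g. Origin at the centre of its foot, z along the vial towards the cap. It starts upright in a rack hole, top 60 mm above the rack's top face
- vial2: one of the two or three primer vials present (None if absent); all alike: round white tube with black cap, 24 mm diameter throughout, 100 mm tall, about 60 g. Origin at the centre of its foot, z along the vial towards the cap. It starts upright in a rack hole, top 60 mm above the rack's top face
- vial3: one of the two or three primer vials present (None if absent); all alike: round white tube with black cap, 24 mm diameter throughout, 100 mm tall, about 60 g. Origin at the centre of its foot, z along the vial towards the cap. It starts upright in a rack hole, top 60 mm above the rack's top face
- rack: loose plywood block (0.9 kg, stays put under light touch but can be shifted) 75 x 210 mm, 50 mm high, with four blind holes in a row along its own y, at y = -75, -25, 25, 75 mm, x = 0. Origin at the centre of its underside. Holes are 27 mm wide, 40 mm deep (floor 10 mm above the origin): a seated vial's foot is 10 mm above the rack's origin
- rack_hole0 (a point): centre of the mouth of a rack hole, on the rack's top face (50 mm above the bench)
- rack_hole1 (a point): centre of the mouth of a rack hole, on the rack's top face (50 mm above the bench)
- rack_hole2 (a point): centre of the mouth of a rack hole, on the rack's top face (50 mm above the bench)
- rack_hole3 (a point): centre of the mouth of a rack hole, on the rack's top face (50 mm above the bench)
- mixer: vial mixer fixed to the bench: grey base 140 x 270 mm, 30 mm high; on its -y end an aluminium block 80 x 160 mm, top at 75 mm, with 3 blind holes at x = 0, y = -90, -40, 10 mm, 27 mm wide, 40 mm deep (a seated vial's foot is 35 mm up); on its +y end a slim upright with speed lever and set pointer. Origin at bench level; x points from the off to the fast side
- mixer_hole0 (a point): centre of the mouth of a mixer hole, on the block's top face (75 mm above the bench)
- mixer_hole1 (a point): centre of the mouth of a mixer hole, on the block's top face (75 mm above the bench)
- mixer_hole2 (a point): centre of the mouth of a mixer hole, on the block's top face (75 mm above the bench)
- speed_lever (a joint): angle of the speed lever, rad: 0 = off, against its stop, leaning 0.7 rad from vertical to the mixer's -x; grows to 1.4 as it swings over the top to the mixer's +x (0.7 = upright). Held by friction (under 2 N at the knob), stays where left. Pivot at mixer x = 20, y = 85, z = 70 mm, axis along the mixer's y
- lever_knob (a point): centre of the lever's black ball knob (24 mm diameter), 110 mm from the pivot; the stem below it is an 8 mm steel rod. z of this frame runs along the lever, away from the pivot
- set_pointer (a joint): angle of the set pointer, rad, about the same axis and on the same scale as speed_lever: lever and pointer are in line when the two values are equal. It has stiff friction and must not be touched
- pointer_tip (a point): tip of the set pointer, a flat aluminium finger 10 mm wide reaching 55 mm from the lever's pivot axis, on the other side of the upright from the lever (33 mm further along the mixer's +y). z of this frame runs along the pointer
- tape_roll: bystander, leave alone: a roll of masking tape, ring 90 mm across, 25 mm high, lying flat
- rivet_jar: bystander, leave alone: a glass jar with a steel lid, 60 mm across, 80 mm high
- screwdriver: bystander, leave alone: a screwdriver about 190 mm long, lying on the bench

How it is judged (in metres and radians):
On the way, in this order (a step that is already met when the one before it is completed fails the run):
1. the lever is back at its off stop (under 0.1 rad) (value of joint speed_lever below 0.1 rad), for 0.2 s.
2. with the lever off, every vial is fully down in a mixer hole (value of joint speed_lever below 0.1 rad and z of each of vial0, vial1, vial2, vial3 in the frame of mixer below 0.043 m and angle between each of vial0, vial1, vial2, vial3's own z axis and vertical below 0.15 rad and (horizontal distance between vial0 and mixer_hole0 below 0.007 m or horizontal distance between vial0 and mixer_hole1 below 0.007 m or horizontal distance between vial0 and mixer_hole2 below 0.007 m) and (horizontal distance between vial1 and mixer_hole0 below 0.007 m or horizontal distance between vial1 and mixer_hole1 below 0.007 m or horizontal distance between vial1 and mixer_hole2 below 0.007 m) and (horizontal distance between vial2 and mixer_hole0 below 0.007 m or horizontal distance between vial2 and mixer_hole1 below 0.007 m or horizontal distance between vial2 and mixer_hole2 below 0.007 m) and (horizontal distance between vial3 and mixer_hole0 below 0.007 m or horizontal distance between vial3 and mixer_hole1 below 0.007 m or horizontal distance between vial3 and mixer_hole2 below 0.007 m)), for 0.3 s.
3. with the vials in, the lever stays within 0.12 rad of the set pointer for 2.5 s (angle between the z axis of lever_knob and the z axis of pointer_tip, either way round below 0.12 rad and z of each of vial0, vial1, vial2, vial3 in the frame of mixer below 0.043 m and angle between each of vial0, vial1, vial2, vial3's own z axis and vertical below 0.15 rad and (horizontal distance between vial0 and mixer_hole0 below 0.007 m or horizontal distance between vial0 and mixer_hole1 below 0.007 m or horizontal distance between vial0 and mixer_hole2 below 0.007 m) and (horizontal distance between vial1 and mixer_hole0 below 0.007 m or horizontal distance between vial1 and mixer_hole1 below 0.007 m or horizontal distance between vial1 and mixer_hole2 below 0.007 m) and (horizontal distance between vial2 and mixer_hole0 below 0.007 m or horizontal distance between vial2 and mixer_hole1 below 0.007 m or horizontal distance between vial2 and mixer_hole2 below 0.007 m) and (horizontal distance between vial3 and mixer_hole0 below 0.007 m or horizontal distance between vial3 and mixer_hole1 below 0.007 m or horizontal distance between vial3 and mixer_hole2 below 0.007 m)), for 2.5 s.
4. the lever is back at off with the vials still in (all of step 2), for 0.2 s.
At the end, for the whole second after the job is handed in: Every vial stands upright (within 0.15 rad) in a rack hole, its foot within 8 mm of the hole's floor and 7 mm of the hole's centre line, at rest; the rack stands flat; the lever is within 0.1 rad of off (value of joint speed_lever below 0.1 rad and z of each of vial0, vial1, vial2, vial3 in the frame of rack below 0.018 m and angle between each of vial0, vial1, vial2, vial3's own z axis and vertical below 0.15 rad and (horizontal distance between vial0 and rack_hole0 below 0.007 m or horizontal distance between vial0 and rack_hole1 below 0.007 m or horizontal distance between vial0 and rack_hole2 below 0.007 m or horizontal distance between vial0 and rack_hole3 below 0.007 m) and (horizontal distance between vial1 and rack_hole0 below 0.007 m or horizontal distance between vial1 and rack_hole1 below 0.007 m or horizontal distance between vial1 and rack_hole2 below 0.007 m or horizontal distance between vial1 and rack_hole3 below 0.007 m) and (horizontal distance between vial2 and rack_hole0 below 0.007 m or horizontal distance between vial2 and rack_hole1 below 0.007 m or horizontal distance between vial2 and rack_hole2 below 0.007 m or horizontal distance between vial2 and rack_hole3 below 0.007 m) and (horizontal distance between vial3 and rack_hole0 below 0.007 m or horizontal distance between vial3 and rack_hole1 below 0.007 m or horizontal distance between vial3 and rack_hole2 below 0.007 m or horizontal distance between vial3 and rack_hole3 below 0.007 m) and linear speed of each of vial0, vial1, vial2, vial3 below 0.03 m/s and angle between rack's own z axis and vertical below 0.1 rad); the robot touches nothing.
It fails at once if tape_roll pushed more than 40 mm from its place (distance of tape_roll from where it was at the start of the episode above 0.04 m).
It fails at once if rivet_jar pushed more than 40 mm from its place (distance of rivet_jar from where it was at the start of the episode above 0.04 m).
It fails at once if screwdriver pushed more than 40 mm from its place (distance of screwdriver from where it was at the start of the episode above 0.04 m).
It fails at once if the set pointer was shifted (tip moved more than 8 mm) (distance of pointer_tip from where it was at the start of the episode above 0.008 m).
Of vial0, vial1, vial2, vial3 only 2 to 3 are there at a start; the rules pass over those that are not, and their reading is None.
At some moment in a run one of rack may be knocked a few centimetres aside while the robot is not near it.
It also fails if it takes over 210 s, if anything falls off the work surface, if the arm or the gripper's body presses on something with over 40 N, if the wrist force passes 120 N, or if a joint passes its speed limit or range.

ROBOT

A 6-joint arm with a two-finger parallel gripper is mounted at the origin on the work surface. World frame = base frame: x ahead of the robot, y to its left, z up, the work surface at z = 0. Lengths are in mm, angles in degrees, forces in N, time in s.
With the tool pointing down it reaches from about 300 to 850 mm from the base axis. Payload 4.2 kg.
Tool frame: the origin (TCP) lies on the centre line of the jaws, within the pads' length; the fingertips stand 8 mm ahead of it and the grasp point (between the pads) lies 11 mm behind it; z points along the fingers, y is the line along which they close (so a half turn about z gives the same grasp; the last joint's range is limited). The gripper opens to 91 mm and grips with 3 to 60 N. Pads are 32 mm wide; open, the fingers measure 118 mm over their backs; the gripper's body (76 mm by 178 mm) begins 60 mm behind the grasp point.
Start: joints at [71.448, 18.312, 89.639, -0, 72.044, -1.146], TCP at [172.013, 548.687, 183.676] pointing down, gripper open.
Joint ranges: [-177.97, 177.97], [-48.28, 115.42], [12.27, 149.76], [-77.06, 257.06], [2.81, 150.46], [-146.56, 146.56]. Speed limits (degrees/s): [147.25, 147.25, 180, 180, 180, 180].

INTERFACE

Orientations are given as [roll, pitch, yaw] about the fixed x, y, z axes, in that order (R = Rz(yaw) Ry(pitch) Rx(roll)).
In Python, from workcell import telemetry, eyes, ticket gives the robot as it stands. The module is installed in compiled form; this text tells all that it offers.
- The arm moves only by the shell command python3 -m crank 'ROWS' [OPENING] [FORCE]. ROWS is JSON, a list of rows, each an object of numbers: "dx", "dy", "dz": the shift along the world's x, y, z normalised to -1 to 1, where 1 is 80 cm; "yaw": the turn about the world's z normalised to -1 to 1, where 1 is 5 degrees. A call has 1 to 10 rows; each row shifts and turns the commanded pose from where the row before left it; what a row does not reach is not made up. A row lasts 1/8 s, in which the tool goes at most 62.5 mm and 10.7 degrees, less where a joint would pass 70% of its speed; a pose out of reach is approached as far as the arm can. A call with a number of a shift or a turn outside -1 to 1 is refused whole. A call with a gripper value outside its range is refused whole. OPENING is the opening, from 0 (shut) to 1 (fully open), set as the call begins (- or left out, the last holds). The fingers move at their own pace and stop on an object; FORCE is the grip in N (left out, the last holds). Time passes only in rows, so rows that do not move let the fingers close. It gives the time, the measured TCP pose, the force, the opening and the grip force at its end, in the units of the state.
- telemetry.state(): the state, without advancing time (a new reading comes with each control period).
- eyes.grab_frame(name): name is "side" or "top"; returns the picture (420x560x3 uint8, red, green, blue); there is no depth.
- eyes.calibration(name): a dict with "camera_matrix" (3x3 intrinsics, pixels), "k1" (the pictures are not rectified: a ray, as slopes to the right and down, at radius r is drawn at 1 + k1 r^2 times it, then the intrinsics apply), "world_from_camera" (4x4, takes a point from camera to world coordinates). Camera axes: x right, y down, z forward; pixel columns grow to the right and rows downward; lengths in mm; the calibration is good to about 2 mm. A picture is of the moment at which its call begins. calibration takes no time and is no camera call.
- ticket.job_done(): hands the job in; it is judged then, once.
The state is a dict: "time_s": time; "qpos": joint angles; "qvel": joint speeds; "effort": joint torques, N m; "ee_pos": TCP position; "ee_rot": TCP orientation; "force": force on the tool from outside, world axes, zero at the start; "torque": the same for the moment, N m; "gripper_width": finger opening in mm; "gripper_force": force on a finger pad.
Only numpy, scipy, OpenCV 4.12 (cv2) and the standard library are available. Lean on these libraries where they do the work, as an engineer would, in place of code of your own. Each camera call takes 0.05 s, during which the arm holds its last target. There are 200 camera calls.

## Working session

There is one attempt and no reset: what is moved stays moved. The work goes in short steps, Python scripts to look and compute and a shell command to move; the robot and the scene stay as the last step left them, time stands still between calls to the robot, and variables do not carry over. Pictures are saved under pics/ and viewed, at most 14 in all, crops included, and the job is handed in when it is done.

```bash
mkdir -p pics; cat > h.py <<'E'
import numpy as np, cv2
from workcell import telemetry, eyes, ticket
def save(n,f,crop=None,s=1):
    im=eyes.grab_frame(n)[:,:,::-1]
    cv2.imwrite('pics/_'+f,im)
    if crop: a,b,c,d=crop; im=im[b:d,a:c]
    if s!=1: im=cv2.resize(im,None,fx=s,fy=s,interpolation=cv2.INTER_CUBIC)
    cv2.imwrite('pics/'+f,im)
def ray(n,u,v):
    c=eyes.calibration(n);K=np.array(c['camera_matrix']);T=np.array(c['world_from_camera'])
    p=cv2.undistortPoints(np.array([[[u,v]]],float),K,np.array([c['k1'],0,0,0.]))[0,0]
    d=T[:3,:3]@np.array([p[0],p[1],1]);return T[:3,3],d/np.linalg.norm(d)
def atz(n,u,v,z):
    o,d=ray(n,u,v);return o+d*(z-o[2])/d[2]
def tri(u1,v1,u2,v2):
    (a,d),(b,e)=ray('top',u1,v1),ray('side',u2,v2)
    t=np.linalg.lstsq(np.c_[d,-e],b-a,rcond=None)[0]
    p,q=a+t[0]*d,b+t[1]*e;return (p+q)/2,np.linalg.norm(p-q)
def proj(n,P):
    c=eyes.calibration(n);K=np.array(c['camera_matrix']);T=np.linalg.inv(np.array(c['world_from_camera']))
    r,_=cv2.Rodrigues(T[:3,:3]);return cv2.projectPoints(np.array([P],float),r,T[:3,3],K,np.array([c['k1'],0,0,0.]))[0][0,0]
np.set_printoptions(precision=1,suppress=True)
E
python3 - <<'E'
from h import *
save('top','t0.png',None,1.4);save('side','s0.png',None,1.4)
for n in('top','side'):print(eyes.calibration(n))
print(telemetry.state())
E
```

```text
{'camera_matrix': array([[460.8,   0. , 275.4],
       [  0. , 460.8, 203. ],
       [  0. ,   0. ,   1. ]]), 'k1': 0.01778999360473239, 'world_from_camera': array([[   0. ,   -1. ,    0.1,  424.5],
       [  -1. ,   -0. ,   -0. ,   25.4],
       [   0. ,   -0.1,   -1. , 1593.9],
       [   0. ,    0. ,    0. ,    1. ]])}
{'camera_matrix': array([[461.6,   0. , 277. ],
       [  0. , 461.6, 209.8],
       [  0. ,   0. ,   1. ]]), 'k1': 0.024461936837120658, 'world_from_camera': array([[  -0.9,   -0.2,    0.3,  139.8],
       [  -0.4,    0.5,   -0.8, 1130.1],
       [   0. ,   -0.9,   -0.5,  832.8],
       [   0. ,    0. ,    0. ,    1. ]])}
{'time_s': 0.1, 'qpos': array([71.4, 18.3, 89.7,  0. , 72. , -1.1]), 'qvel': array([ 0. , -0.1, -0.2,  0. , -0. ,  0. ]), 'effort': array([ -0. , -41.3, -23.3,   0.1,   0. ,  -0. ]), 'ee_pos': array([171.9, 548.2, 182.9]), 'ee_rot': array([-179.9,   -0. ,  162.6]), 'force': array([ 0.1, -0.1, -0.2]), 'torque': array([ 0., -0.,  0.]), 'gripper_force': 0.0, 'gripper_width': 91.47423585635163}
```

View pics/t0.png

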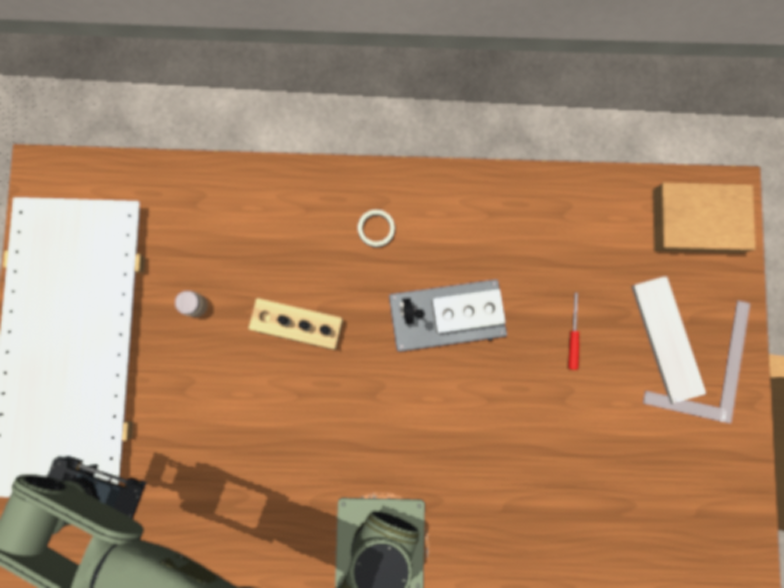

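View pics/s0.png

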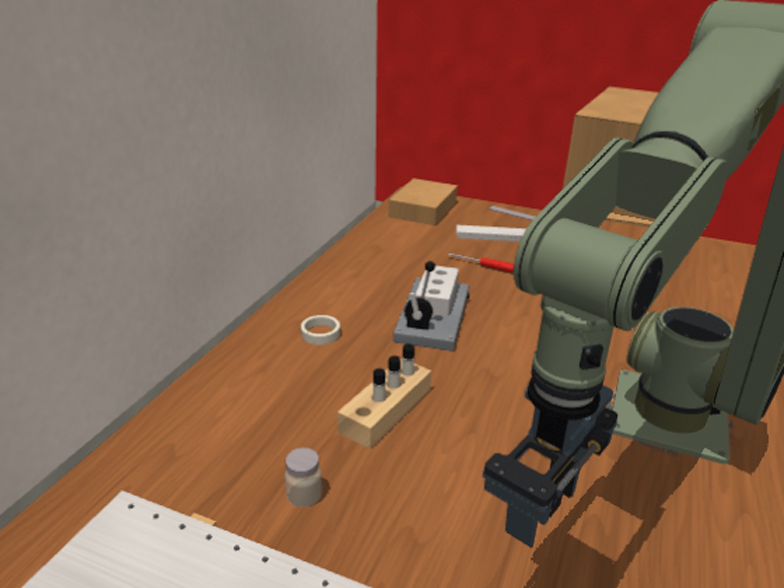

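The top view shows the rack at (295,323), with its empty hole at the left end and three caps at (285,321), (305,325) and (326,330). The mixer is at (448,315) with its block on the right. Next, enlarged crops.

```bash
python3 - <<'E'
import cv2
t=cv2.imread('pics/_t0.png')[190:265,165:375];cv2.imwrite('pics/t0c.png',cv2.resize(t,None,fx=3.8,fy=3.8,interpolation=2))
t=cv2.imread('pics/_s0.png')[180:320,235:345];cv2.imwrite('pics/s0c.png',cv2.resize(t,None,fx=4.2,fy=4.2,interpolation=2))
E
```

```text
(no output)
```

View pics/t0c.png

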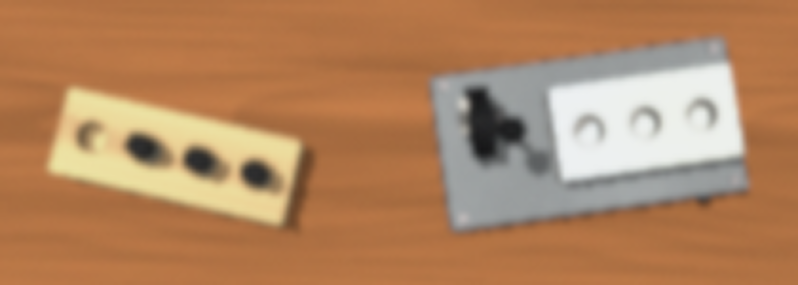

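View pics/s0c.png

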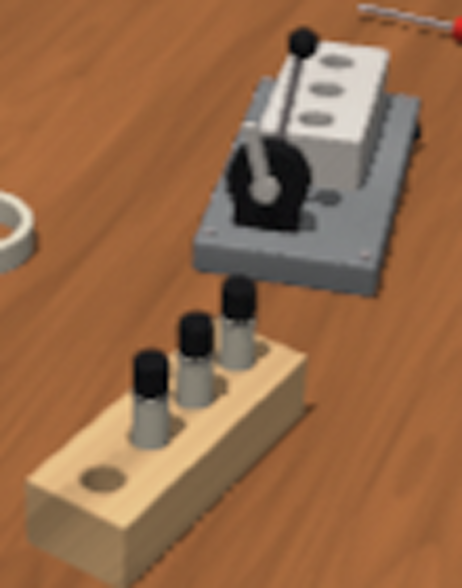

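```bash
cat >> h.py <<'E'
T=lambda u,v:((u+.5)/3.8-.5+165,(v+.5)/3.8-.5+190)
S=lambda u,v:((u+.5)/4.2-.5+235,(v+.5)/4.2-.5+180)
E
python3 - <<'E'
from h import *
for n,a,b in [('mh(10)',(589,131),(316,119)),('mh(-40)',(645,124),(326,89)),('mh(-90)',(701,116),(337,61)),
 ('rh',(93,137),(103,479)),('rackL',(70,88),(28,483)),('rackBL',(48,172),(125,527)),('rackBR',(285,228),(306,355)),
 ('capA',(145,147),(150,357)),('capB',(201,161),(196,319)),('capC',(257,174),(239,284)),('knob',(512,130),(303,43)),('ptr',(463,103),(251,125))]:
    p,e=tri(*T(*a),*S(*b));print(n,p,e)
print('z-plane 75',*[atz('top',*T(*a),75) for a in [(589,131),(645,124),(701,116)]])
print('z-plane 50',*[atz('top',*T(*a),50) for a in [(93,137),(70,88),(303,140),(285,228),(48,172)]])
print('z110',*[atz('top',*T(*a),110) for a in [(145,147),(201,161),(257,174)]])
print('side75',*[atz('side',*S(*a),75) for a in [(316,119),(326,89),(337,61)]])
print('side50',*[atz('side',*S(*a),50) for a in [(103,479),(28,483),(125,527),(306,355)]])
print('side110',*[atz('side',*S(*a),110) for a in [(150,357),(196,319),(239,284)]])
print('base z30',*[atz('top',*T(*a),30) for a in [(434,78),(725,38),(748,188),(455,230)]])
E
```

```text
mh(10) [ 540.7 -145.5   74.8] 1.414741018000771
mh(-40) [ 548.5 -194.    75.7] 0.3807644477631441
mh(-90) [ 556.2 -242.9   76.2] 1.4743362340961028
rh [526.4 288.8  48.9] 0.9453058388456528
rackL [568.1 310.7  48.6] 3.224515967307563
rackBL [494.7 326.1  52. ] 0.5578618751741096
rackBR [452.5 118.   49.4] 2.647317423033597
capA [516.9 235.2 107.8] 2.7897244478455896
capB [505.9 187.3 108.6] 2.2659858403948046
capC [495.6 139.4 108.6] 1.136992585161091
knob [531.4 -71.4 179.6] 2.216598025821923
ptr [556.5 -33.7 124.3] 4.0497804970054645
z-plane 75 [ 541.4 -145.3   75. ] [ 548.7 -194.    75. ] [ 557.  -242.9   75. ]
z-plane 50 [526.7 288.8  50. ] [569.5 311.   50. ] [528.8 104.4  50. ] [451.3 117.6  50. ] [495.  326.6  50. ]
z110 [515.4 234.4 110. ] [504.8 186.8 110. ] [495.  139.2 110. ]
side75 [ 539.9 -145.3   75. ] [ 548.7 -195.3   75. ] [ 556.1 -245.2   75. ]
side50 [525.4 289.9  50. ] [565.7 311.9  50. ] [495.3 324.   50. ] [453.6 119.   50. ]
side110 [517.1 238.2 110. ] [506.4 189.3 110. ] [495.5 141.4 110. ]
base z30 [588.9 -10.3  30. ] [ 632.1 -272.2   30. ] [ 497.5 -293.2   30. ] [453.6 -32.2  30. ]
```

```bash
python3 - <<'E'
from h import *
yaw=np.radians(9.0);ex=np.array([np.cos(yaw),np.sin(yaw),0]);ey=np.array([-ex[1],ex[0],0]);o=np.array([542.2,-155,0])
def pl(cam,uv,yp):
    a,d=ray(cam,*uv);t=(yp-(a-o)@ey)/(d@ey);p=a+t*d;return (p-o)@ex,p[2]
for y in(115,118,121):
  for uv in [(250,125),(254,140),(265,188)]: print(y,uv,pl('side',S(*uv),y))
print('knob',pl('side',S(303,43),85))
E
python3 -m crank '[{"dz":0.07},{"dz":0.07},{"dx":0.0321,"dy":-0.0554,"yaw":-1},{"dx":0.0321,"dy":-0.0554,"yaw":-1},{"dx":0.0321,"dy":-0.0554,"yaw":-1},{"dx":0.0321,"dy":-0.0554,"yaw":-1},{"dx":0.0321,"dy":-0.0554,"yaw":-1},{"dx":0.0321,"dy":-0.0554,"yaw":-1},{"dx":0.0321,"dy":-0.0554,"yaw":-1},{"dx":0.0321,"dy":-0.0554,"yaw":-1}]' 0.7 10
python3 -m crank '[{"dx":0.0321,"dy":-0.0554,"yaw":-1},{"dx":0.0321,"dy":-0.0554,"yaw":-1},{"dx":0.0321,"dy":-0.0554,"yaw":-1},{"dx":0.0321,"dy":-0.0554,"yaw":-1},{"dx":0.0321,"dy":-0.0554,"yaw":-0.72},{"dx":0.0321,"dy":-0.0554},{"dx":0}]'
```

```text
115 (250, 125) (np.float64(32.28452469846831), np.float64(122.63885556312948))
115 (254, 140) (np.float64(28.794689854613193), np.float64(110.39446363815705))
115 (265, 188) (np.float64(18.811954339739472), np.float64(70.35463505224561))
118 (250, 125) (np.float64(31.720877630879375), np.float64(124.38922511436522))
118 (254, 140) (np.float64(28.23964395034432), np.float64(112.17501112600371))
118 (265, 188) (np.float64(18.281512218281247), np.float64(72.23386603669871))
121 (250, 125) (np.float64(31.157230563290703), np.float64(126.13959466560107))
121 (254, 140) (np.float64(27.684598046075415), np.float64(113.95555861385049))
121 (265, 188) (np.float64(17.751070096823092), np.float64(74.11309702115193))
knob (np.float64(1.2135810581593542), np.float64(179.984360809721))validation failed for argument at $[0]...
validation failed for argument at $[0]...
```

```bash
python3 -m crank '[{"dx":0,"dy":0,"dz":0.07,"yaw":0},{"dx":0,"dy":0,"dz":0.07,"yaw":0},{"dx":0.0321,"dy":-0.0554,"dz":0,"yaw":-1},{"dx":0.0321,"dy":-0.0554,"dz":0,"yaw":-1},{"dx":0.0321,"dy":-0.0554,"dz":0,"yaw":-1},{"dx":0.0321,"dy":-0.0554,"dz":0,"yaw":-1},{"dx":0.0321,"dy":-0.0554,"dz":0,"yaw":-1},{"dx":0.0321,"dy":-0.0554,"dz":0,"yaw":-1},{"dx":0.0321,"dy":-0.0554,"dz":0,"yaw":-1},{"dx":0.0321,"dy":-0.0554,"dz":0,"yaw":-1}]' 0.7 10
```

```text
time_s: 1.35
ee_pos: [377.8, 192.5, 295.4]
ee_rot: [-180.0, -0.0, 122.4]
force: [1.5, 0.3, -0.3]
gripper_width: 63.7
gripper_force: 0.0
```

```bash
python3 -m crank '[{"dx":0.0321,"dy":-0.0554,"dz":0,"yaw":-1},{"dx":0.0321,"dy":-0.0554,"dz":0,"yaw":-1},{"dx":0.0321,"dy":-0.0554,"dz":0,"yaw":-1},{"dx":0.0321,"dy":-0.0554,"dz":0,"yaw":-1},{"dx":0.0321,"dy":-0.0554,"dz":0,"yaw":-0.7},{"dx":0.0321,"dy":-0.0554,"dz":0,"yaw":0},{"dx":0,"dy":0,"dz":-0.04,"yaw":0},{"dx":0,"dy":0,"dz":-0.04,"yaw":0},{"dx":0,"dy":0,"dz":0,"yaw":0},{"dx":0,"dy":0,"dz":0,"yaw":0}]'
```

```text
time_s: 2.6
ee_pos: [532.2, -71.8, 232.8]
ee_rot: [179.9, 0.0, 99.1]
force: [0.8, -0.1, -0.3]
gripper_width: 63.7
gripper_force: 0.0
```

Good. Descend 63 mm and close gently on the knob.

```bash
python3 -m crank '[{"dx":0,"dy":0,"dz":-0.04,"yaw":0},{"dx":0,"dy":0,"dz":-0.039,"yaw":0},{"dx":0,"dy":0,"dz":0,"yaw":0}]'
python3 -m crank '[{"dx":0,"dy":0,"dz":0,"yaw":0},{"dx":0,"dy":0,"dz":0,"yaw":0},{"dx":0,"dy":0,"dz":0,"yaw":0},{"dx":0,"dy":0,"dz":0,"yaw":0}]' 0.1 6
```

```text
time_s: 2.98
ee_pos: [530.9, -71.5, 168.1]
ee_rot: [-179.9, -0.0, 99.1]
force: [-0.3, 0.1, 0.0]
gripper_width: 64.0
gripper_force: 0.0
time_s: 3.48
ee_pos: [531.8, -71.8, 169.0]
ee_rot: [179.9, 0.0, 99.1]
force: [0.6, 0.6, 0.7]
gripper_width: 26.5
gripper_force: 0.0
```

```bash
python3 -m crank '[{"dx":0,"dy":0,"dz":0,"yaw":0},{"dx":0,"dy":0,"dz":0,"yaw":0},{"dx":-0.0185,"dy":-0.0029,"dz":-0.0044,"yaw":0},{"dx":-0.0176,"dy":-0.0028,"dz":-0.007,"yaw":0},{"dx":-0.0165,"dy":-0.0026,"dz":-0.0094,"yaw":0},{"dx":-0.015,"dy":-0.0024,"dz":-0.0116,"yaw":0},{"dx":-0.004,"dy":-0.0006,"dz":-0.002,"yaw":0},{"dx":0,"dy":0,"dz":0,"yaw":0},{"dx":0,"dy":0,"dz":0,"yaw":0}]'
python3 - <<'E'
from h import *
print(telemetry.state()['force'])
save('side','s1.png',(285,170,345,245),7)
E
```

```text
time_s: 4.6
ee_pos: [474.9, -80.9, 141.4]
ee_rot: [179.9, 0.0, 99.1]
force: [0.3, -0.8, 0.2]
gripper_width: 9.2
gripper_force: 0.0
[ 0.3 -0.8  0.2]
```

View pics/s1.png

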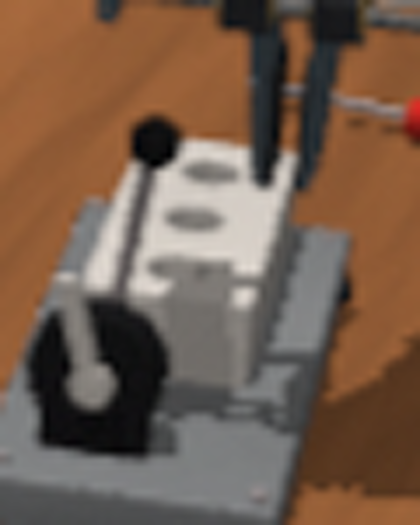

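```bash
python3 - <<'E'
from h import *
s=telemetry.state();print(s['ee_pos'],s['ee_rot'],s['gripper_width'])
for z in(133,141,152,200):
  p=proj('side',[474.9,-80.9,z]);print(z,p,(p-[285,170])*7)
print((proj('side',[531.4,-71.4,180])-[285,170])*7)
save('top','t1.png',(250,180,380,270),6)
E
```

```text
[474.8 -80.9 141.3] [179.9   0.   99.1] 9.290088283994045
133 [323.9 205.4] [272.1 247.9]
141 [324.1 203.2] [273.4 232.1]
152 [324.3 200. ] [275.1 210.2]
200 [325.4 186.1] [282.9 112.9]
[150.  137.9]
```

View pics/t1.png

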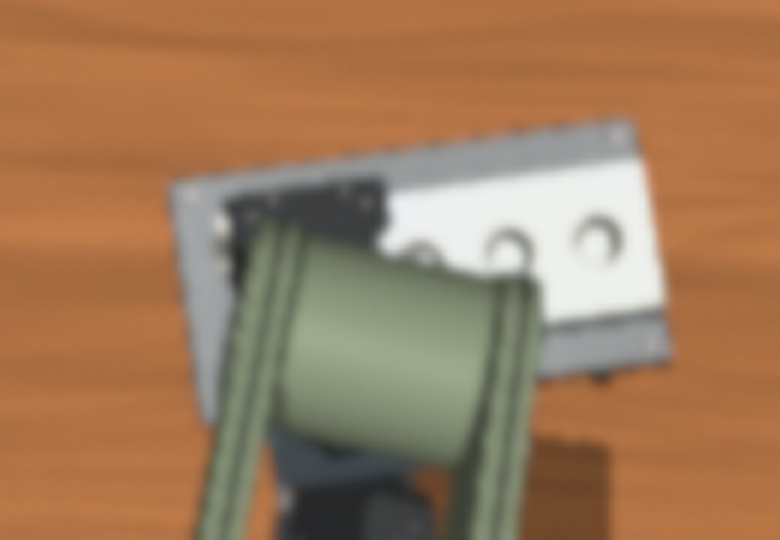

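The fingers stand behind the lever at (265–312,185), while the lever is untouched at (155,140). I'll compare the projected start pose with the first picture.

```bash
python3 - <<'E'
from h import *
d=np.array([np.cos(np.radians(72.6)),np.sin(np.radians(72.6)),0]);w=np.array([-d[1],d[0],0])
P=np.array([172,548.5,183.3])
for s in(1,-1):
  for e in (45.7,59):
    for q in(-16,16):
      print(s,e,q,proj('side',P+s*e*d+q*w-[0,0,8]))
import cv2
im=cv2.imread('pics/_s0.png')[300:420,320:460];cv2.imwrite('pics/s0d.png',cv2.resize(im,None,fx=5,fy=5,interpolation=2))
for v in np.eye(3)*10: print(proj('side',np.array([475,-81,133.])+v)-proj('side',[475,-81,133.]))
E
```

```text
1 45.7 -16 [360.2 393.3]
1 45.7 16 [377.  404.2]
1 59 -16 [356.1 398.4]
1 59 16 [373.  409.5]
-1 45.7 -16 [386.4 361.4]
-1 45.7 16 [402.6 370.7]
-1 59 -16 [389.9 357.1]
-1 59 16 [406.  366.2]
[-3.1 -0.7]
[-1.   1.4]
[ 0.2 -2.8]
```

View pics/s0d.png

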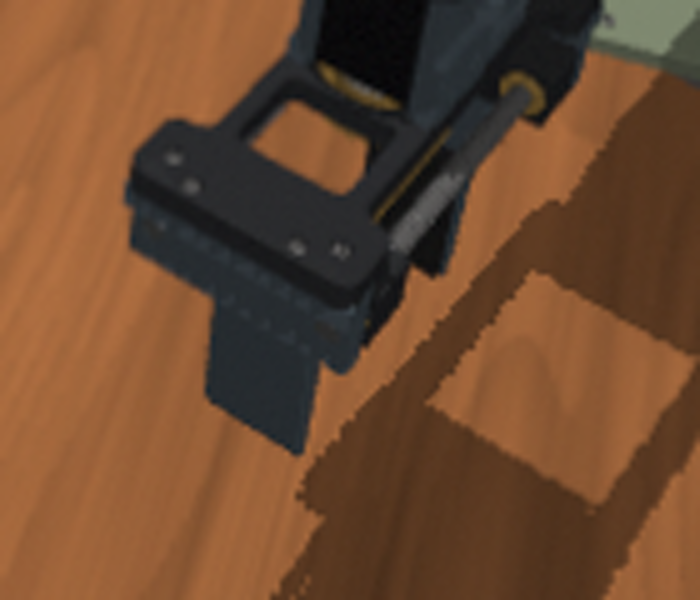

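```bash
python3 - <<'E'
from h import *
from scipy.optimize import least_squares
def fr(a):
    a=np.radians(a);return np.array([np.cos(a),np.sin(a),0]),np.array([-np.sin(a),np.cos(a),0])
d,w=fr(72.6);P=np.array([172,548.5,183.3])
A=[P+59*d-16*w-[0,0,8],P+59*d+16*w-[0,0,8]];a=[(361.4,379.6),(380.4,391)]
d,w=fr(9.1);Q=np.array([474.8,-80.9,141.3])
B=[Q+11*d+16*w-[0,0,8],Q-11*d+16*w-[0,0,8]];b=[(285+265/7,170+185/7),(285+303/7,170+189/7)]
f=lambda o,X,x:np.ravel([proj('side',p+o)-q for p,q in zip(X,x)])
for X,x in((A,a),(B,b)):
    r=least_squares(f,np.zeros(3),args=(X,x));print(r.x,r.fun)
    r=least_squares(lambda z:f(np.array([0,0,z[0]]),X,x),[0.]);print(r.x,r.fun)
E
```

```text
[-7.7 32.5 85.4] [ 0.1 -0.2 -0.1  0.2]
[46.5] [-2.4 -0.3 -3.9 -0.8]
[ 104.9 -400.2 -181.2] [ 0.  -0.1 -0.   0.1]
[39.1] [-2.4 -0.3 -0.7  0.1]
```

```bash
python3 -m crank '[{"dx":0,"dy":0,"dz":0.07,"yaw":0},{"dx":0,"dy":0,"dz":0.07,"yaw":0},{"dx":0.0323,"dy":-0.0575,"dz":0,"yaw":0},{"dx":0.0323,"dy":-0.0575,"dz":0,"yaw":0},{"dx":0.0323,"dy":-0.0575,"dz":0,"yaw":0},{"dx":0,"dy":0,"dz":-0.07,"yaw":0},{"dx":0,"dy":0,"dz":-0.07,"yaw":0},{"dx":0,"dy":0,"dz":-0.04,"yaw":0},{"dx":0,"dy":0,"dz":0,"yaw":0}]' 0
python3 - <<'E'
from h import *
save('side','s2.png',(290,150,350,230),7)
E
```

```text
time_s: 5.82
ee_pos: [550.2, -218.1, 106.4]
ee_rot: [-179.7, -0.2, 99.1]
force: [0.3, 0.2, 0.8]
gripper_width: 0.5
gripper_force: 0.0
```

View pics/s2.png

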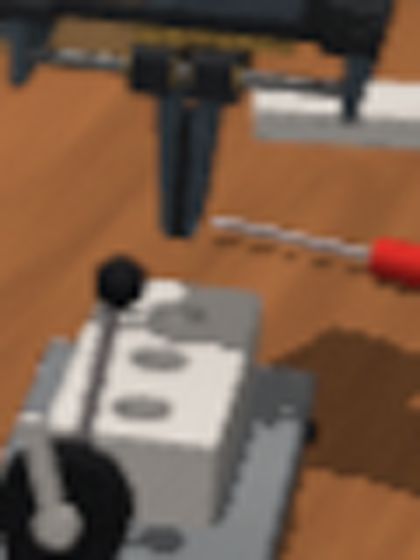

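The tip is at (178,235), about 50 mm above the block top, but the readout says 23 mm. I'll touch down carefully to find the offset.

```bash
python3 -m crank '[{"dx":0,"dy":0,"dz":-0.02,"yaw":0},{"dx":0,"dy":0,"dz":0,"yaw":0}]'; python3 -m crank '[{"dx":0,"dy":0,"dz":-0.005,"yaw":0},{"dx":0,"dy":0,"dz":0,"yaw":0}]';python3 -m crank '[{"dx":0,"dy":0,"dz":-0.005,"yaw":0},{"dx":0,"dy":0,"dz":0,"yaw":0}]'; python3 -m crank '[{"dx":0,"dy":0,"dz":-0.005,"yaw":0},{"dx":0,"dy":0,"dz":0,"yaw":0}]'
```

```text
time_s: 6.12
ee_pos: [551.6, -218.7, 92.8]
ee_rot: [-180.0, -0.0, 99.1]
force: [-0.6, -0.4, 0.0]
gripper_width: 0.4
gripper_force: 0.0
time_s: 6.38
ee_pos: [551.8, -218.8, 89.1]
ee_rot: [180.0, 0.0, 99.1]
force: [-1.1, 0.5, -0.3]
gripper_width: 0.6
gripper_force: 0.0
time_s: 6.62
ee_pos: [551.6, -218.7, 84.7]
ee_rot: [-180.0, -0.0, 99.1]
force: [0.2, 0.5, -0.1]
gripper_width: 0.4
gripper_force: 0.0
time_s: 6.88
ee_pos: [551.5, -218.7, 80.5]
ee_rot: [-180.0, -0.0, 99.1]
force: [-0.7, 0.5, 0.7]
gripper_width: 0.8
gripper_force: 0.0
```

```bash
cat > ok.py <<'E'
from h import *
s=telemetry.state();print(s['ee_pos'],s['force']);import sys;sys.exit(int(abs(s['force'][2])>4))
E
python3 -m crank '[{"dx":0,"dy":0,"dz":-0.004,"yaw":0},{"dx":0,"dy":0,"dz":0,"yaw":0}]'>/dev/null; python3 ok.py && python3 -m crank '[{"dx":0,"dy":0,"dz":-0.004,"yaw":0},{"dx":0,"dy":0,"dz":0,"yaw":0}]' >/dev/null && python3 ok.py && python3 -m crank '[{"dx":0,"dy":0,"dz":-0.004,"yaw":0},{"dx":0,"dy":0,"dz":0,"yaw":0}]' >/dev/null && python3 ok.py && python3 -m crank '[{"dx":0,"dy":0,"dz":-0.004,"yaw":0},{"dx":0,"dy":0,"dz":0,"yaw":0}]' >/dev/null && python3 ok.py && python3 -m crank '[{"dx":0,"dy":0,"dz":-0.004,"yaw":0},{"dx":0,"dy":0,"dz":0,"yaw":0}]' >/dev/null && python3 ok.py && python3 -m crank '[{"dx":0,"dy":0,"dz":-0.004,"yaw":0},{"dx":0,"dy":0,"dz":0,"yaw":0}]' >/dev/null && python3 ok.py && python3 -m crank '[{"dx":0,"dy":0,"dz":-0.004,"yaw":0},{"dx":0,"dy":0,"dz":0,"yaw":0}]' >/dev/null && python3 ok.py && python3 -m crank '[{"dx":0,"dy":0,"dz":-0.004,"yaw":0},{"dx":0,"dy":0,"dz":0,"yaw":0}]' >/dev/null && python3 ok.py
```

```text
[ 551.6 -218.7   77.5] [-0.3  0.1  0.4]
[ 551.6 -218.8   74.2] [-0.9  0.3  0.6]
[ 551.6 -218.8   71. ] [ 0.1 -0.1  0.1]
[ 551.6 -218.7   67.9] [ 0.1 -0.2  1. ]
[ 551.6 -218.7   64.6] [ 0.2 -0.5  0.2]
[ 551.6 -218.8   61.5] [-0.6 -0.1 -0.5]
[ 551.6 -218.7   58.2] [ 0.2 -0.1 -0.6]
[ 551.6 -218.7   55.1] [-0.6 -0.5  0.2]
```

```bash
python3 -m crank '[{"dx":0,"dy":0,"dz":-0.003,"yaw":0},{"dx":0,"dy":0,"dz":0,"yaw":0}]'>/dev/null; python3 ok.py && python3 -m crank '[{"dx":0,"dy":0,"dz":-0.003,"yaw":0},{"dx":0,"dy":0,"dz":0,"yaw":0}]' >/dev/null && python3 ok.py && python3 -m crank '[{"dx":0,"dy":0,"dz":-0.003,"yaw":0},{"dx":0,"dy":0,"dz":0,"yaw":0}]' >/dev/null && python3 ok.py && python3 -m crank '[{"dx":0,"dy":0,"dz":-0.003,"yaw":0},{"dx":0,"dy":0,"dz":0,"yaw":0}]' >/dev/null && python3 ok.py && python3 -m crank '[{"dx":0,"dy":0,"dz":-0.003,"yaw":0},{"dx":0,"dy":0,"dz":0,"yaw":0}]' >/dev/null && python3 ok.py
python3 - <<'E'
from h import *
save('side','s3.png',(290,150,350,230),7)
E
```

```text
[ 551.6 -218.8   52.7] [ 0.2 -0.6  0.9]
[ 551.6 -218.8   50.3] [ 0.1  0.9 -0.5]
[ 551.6 -218.8   47.9] [0.  0.3 0.1]
[ 551.6 -218.8   45.5] [-1.  -0.5 -0.2]
[ 551.9 -218.9   45. ] [-2.7  0.7  8.3]
```

View pics/s3.png

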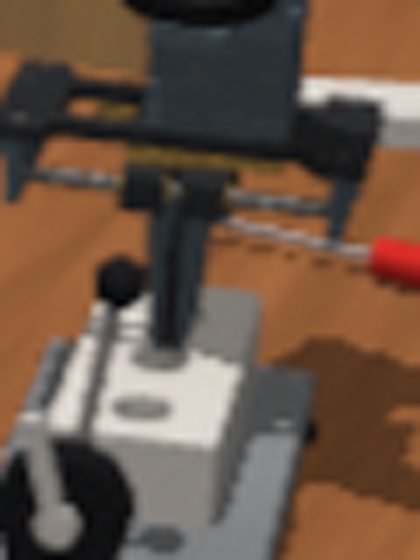

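Contact at 45 means the fingertips sit 30 mm above the reported z, and the grasp point 49 mm above it. The picture shows the fingertip at (172,350) between the holes, so the lateral position is right. Retry the knob with the offset.

```bash
python3 -m crank '[{"dx":0,"dy":0,"dz":0.07,"yaw":0},{"dx":0,"dy":0,"dz":0.07,"yaw":0},{"dx":0,"dy":0,"dz":0.04,"yaw":0},{"dx":-0.0084,"dy":0.0614,"dz":0,"yaw":0},{"dx":-0.0084,"dy":0.0614,"dz":0,"yaw":0},{"dx":-0.0084,"dy":0.0614,"dz":0,"yaw":0},{"dx":0,"dy":0,"dz":-0.035,"yaw":0},{"dx":0,"dy":0,"dz":-0.035,"yaw":0},{"dx":0,"dy":0,"dz":0,"yaw":0}]' 0.7 6
python3 -m crank '[{"dx":0,"dy":0,"dz":0,"yaw":0},{"dx":0,"dy":0,"dz":0,"yaw":0},{"dx":0,"dy":0,"dz":0,"yaw":0},{"dx":0,"dy":0,"dz":0,"yaw":0},{"dx":0,"dy":0,"dz":0,"yaw":0},{"dx":0,"dy":0,"dz":0,"yaw":0}]' 0 6
```

```text
time_s: 11.3
ee_pos: [529.9, -71.0, 129.6]
ee_rot: [-179.7, -0.1, 99.1]
force: [-0.3, -0.2, -0.3]
gripper_width: 63.7
gripper_force: 0.0
time_s: 12.05
ee_pos: [531.9, -71.6, 131.7]
ee_rot: [179.9, 0.0, 99.1]
force: [0.7, -0.7, 2.4]
gripper_width: 23.0
gripper_force: 6.0
```

```bash
python3 -m crank '[{"dx":-0.0185,"dy":-0.0029,"dz":-0.0044,"yaw":0},{"dx":-0.0176,"dy":-0.0028,"dz":-0.007,"yaw":0},{"dx":-0.0165,"dy":-0.0026,"dz":-0.0094,"yaw":0},{"dx":0,"dy":0,"dz":0,"yaw":0}]'; python3 -m crank '[{"dx":-0.015,"dy":-0.0024,"dz":-0.0116,"yaw":0},{"dx":-0.004,"dy":-0.0006,"dz":-0.002,"yaw":0},{"dx":0,"dy":0,"dz":0,"yaw":0},{"dx":0,"dy":0,"dz":0,"yaw":0},{"dx":0,"dy":0,"dz":0,"yaw":0}]'
```

```text
time_s: 12.55
ee_pos: [487.5, -78.6, 114.5]
ee_rot: [-179.9, 0.0, 99.1]
force: [-2.8, -2.3, 2.1]
gripper_width: 25.0
gripper_force: 6.9
time_s: 13.18
ee_pos: [481.8, -80.1, 108.9]
ee_rot: [179.0, 0.1, 99.0]
force: [6.0, 3.8, 20.1]
gripper_width: 26.0
gripper_force: 11.8
```

```bash
python3 -m crank '[{"dx":0,"dy":0,"dz":0,"yaw":0},{"dx":0,"dy":0,"dz":0,"yaw":0},{"dx":0,"dy":0,"dz":0.05,"yaw":0},{"dx":0,"dy":0,"dz":0.07,"yaw":0},{"dx":0.005,"dy":0.065,"dz":0,"yaw":-1},{"dx":0.005,"dy":0.065,"dz":0,"yaw":-1},{"dx":0.005,"dy":0.065,"dz":0,"yaw":-1},{"dx":0.005,"dy":0.065,"dz":0,"yaw":-1},{"dx":0,"dy":0,"dz":0,"yaw":0},{"dx":0,"dy":0,"dz":0,"yaw":0}]' 0.75
python3 - <<'E'
from h import *
save('side','s4.png',(235,160,355,330),3.5)
s=telemetry.state();print(s['ee_pos'],np.array([496.2,141.8])-s['ee_pos'][:2],s['ee_rot'])
E
```

```text
time_s: 14.42
ee_pos: [489.6, 127.0, 199.4]
ee_rot: [-179.9, 0.1, 79.2]
force: [-0.2, 0.0, 0.3]
gripper_width: 68.5
gripper_force: 0.0
[489.8 126.5 199.5] [ 6.4 15.3] [-179.9    0.1   79.1]
```

View pics/s4.png

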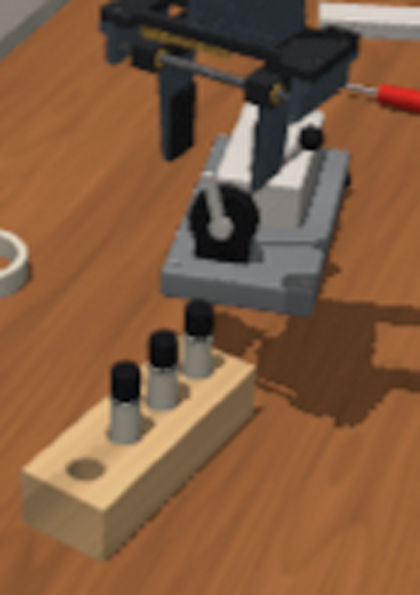

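Lever is off: the knob is at (312,138), matching the predicted off position. Now the first vial.

```bash
python3 -m crank '[{"dx":0.008,"dy":0.019,"dz":-0.05,"yaw":-0.12},{"dx":0,"dy":0,"dz":-0.06,"yaw":0},{"dx":0,"dy":0,"dz":-0.05,"yaw":0},{"dx":0,"dy":0,"dz":-0.041,"yaw":0},{"dx":0,"dy":0,"dz":0,"yaw":0},{"dx":0,"dy":0,"dz":0,"yaw":0}]'
python3 -m crank '[{"dx":0,"dy":0,"dz":0,"yaw":0},{"dx":0,"dy":0,"dz":0,"yaw":0},{"dx":0,"dy":0,"dz":0,"yaw":0},{"dx":0,"dy":0,"dz":0,"yaw":0},{"dx":0,"dy":0,"dz":0,"yaw":0},{"dx":0,"dy":0,"dz":0,"yaw":0}]' 0 15
```

```text
time_s: 15.22
ee_pos: [497.8, 142.1, 40.3]
ee_rot: [179.9, -0.0, 78.4]
force: [0.5, -0.1, 0.6]
gripper_width: 68.3
gripper_force: 0.0
time_s: 15.98
ee_pos: [496.7, 142.7, 39.1]
ee_rot: [180.0, -0.0, 78.5]
force: [-1.8, 0.2, 1.2]
gripper_width: 23.7
gripper_force: 15.0
```

```bash
python3 -m crank '[{"dx":0,"dy":0,"dz":0.04,"yaw":0},{"dx":0,"dy":0,"dz":0.06,"yaw":0},{"dx":0,"dy":0,"dz":0.07,"yaw":0},{"dx":0,"dy":0,"dz":0.07,"yaw":0},{"dx":0.011,"dy":-0.07,"dz":0,"yaw":1},{"dx":0.011,"dy":-0.07,"dz":0,"yaw":1},{"dx":0.011,"dy":-0.07,"dz":0,"yaw":1},{"dx":0.011,"dy":-0.07,"dz":0,"yaw":1},{"dx":0.011,"dy":-0.07,"dz":0,"yaw":0.1},{"dx":0,"dy":0,"dz":0,"yaw":0}]'
python3 -m crank '[{"dx":0,"dy":0,"dz":-0.05,"yaw":0},{"dx":0,"dy":0,"dz":-0.05,"yaw":0},{"dx":0,"dy":-0.009,"dz":-0.03,"yaw":0},{"dx":0,"dy":0,"dz":0,"yaw":0},{"dx":0,"dy":0,"dz":0,"yaw":0}]'; python3 -c "
from h import *
s=telemetry.state();print(s['ee_pos'],(np.array([540.8,-145.4])-s['ee_pos'][:2])/800*1e4)"
```

```text
time_s: 17.23
ee_pos: [540.7, -140.8, 230.2]
ee_rot: [-179.9, 0.0, 98.7]
force: [0.9, 1.1, -0.2]
gripper_width: 23.5
gripper_force: 15.0
time_s: 17.85
ee_pos: [541.5, -143.9, 128.1]
ee_rot: [179.9, 0.0, 99.0]
force: [0.7, 0.0, -0.2]
gripper_width: 23.7
gripper_force: 15.0
[ 541.5 -143.9  128.1] [ -8.7 -18.7]
```

```bash
python3 -m crank '[{"dx":-0.0009,"dy":-0.0015,"dz":-0.016,"yaw":0},{"dx":0,"dy":0,"dz":-0.004,"yaw":0},{"dx":0,"dy":0,"dz":0,"yaw":0},{"dx":0,"dy":0,"dz":0,"yaw":0}]' >/dev/null; python3 ok.py;  python3 -m crank '[{"dx":0,"dy":0,"dz":-0.006,"yaw":0},{"dx":0,"dy":0,"dz":-0.004,"yaw":0},{"dx":0,"dy":0,"dz":0,"yaw":0}]' >/dev/null; python3 ok.py && python3 -m crank '[{"dx":0,"dy":0,"dz":-0.004,"yaw":0},{"dx":0,"dy":0,"dz":0,"yaw":0}]' >/dev/null && python3 ok.py && python3 -m crank '[{"dx":0,"dy":0,"dz":-0.004,"yaw":0},{"dx":0,"dy":0,"dz":0,"yaw":0}]' >/dev/null && python3 ok.py
```

```text
[ 540.2 -145.7  111.2] [-0.7 -0.1 -0.7]
[ 540.3 -145.8  103.7] [-1.   0.3  5.6]
```

```bash
cat > st.py <<'E'
from h import *
s=telemetry.state();print(s['ee_pos'],s['force'],np.round(s['torque'],2))
E
python3 -m crank '[{"dx":0,"dy":0,"dz":-0.001,"yaw":0},{"dx":0,"dy":0,"dz":0,"yaw":0}]' >/dev/null; python3 st.py
python3 -m crank '[{"dx":0.0015,"dy":0,"dz":0,"yaw":0},{"dx":0,"dy":0,"dz":0,"yaw":0}]'>/dev/null;python3 st.py
python3 -m crank '[{"dx":0,"dy":0.0015,"dz":0,"yaw":0},{"dx":0,"dy":0,"dz":0,"yaw":0}]'>/dev/null;python3 st.py
python3 -m crank '[{"dx":-0.0015,"dy":0,"dz":0,"yaw":0},{"dx":0,"dy":0,"dz":0,"yaw":0}]'>/dev/null;python3 st.py
```

```text
[ 540.4 -145.9  103.6] [-0.9  0.3  7.3] [ 0.   0.5 -0. ]
[ 540.8 -145.9  103.4] [-3.5 -0.1  8.8] [-0.   0.8  0.1]
[ 540.7 -145.4  103.4] [-3.6 -2.6  7.4] [-0.5  0.9  0. ]
[ 540.4 -145.5  103.5] [-1.4 -1.9  6.7] [-0.5  0.5  0. ]
```

```bash

python3 -m crank '[{"dx":0.002,"dy":-0.001,"dz":0.001,"yaw":0},{"dx":0,"dy":0,"dz":0,"yaw":0}]'>/dev/null;python3 st.py
python3 -m crank '[{"dx":0.0015,"dy":0,"dz":0,"yaw":0},{"dx":0,"dy":0,"dz":0,"yaw":0}]'>/dev/null;python3 st.py
python3 -m crank '[{"dx":0.0015,"dy":0,"dz":0,"yaw":0},{"dx":0,"dy":0,"dz":0,"yaw":0}]'>/dev/null;python3 st.py
python3 -m crank '[{"dx":0,"dy":0.0015,"dz":0,"yaw":0},{"dx":0,"dy":0,"dz":0,"yaw":0}]'>/dev/null;python3 st.py
```

```text
[ 540.9 -145.6  103.5] [-3.8 -1.2  5.7] [-0.2  0.9  0. ]
[ 543.1 -145.2  102.6] [ 0.8  0.6 -0.8] [-0.  0.  0.]
[ 544.1 -145.2  102.7] [-0.3  0.1 -0.6] [-0.1  0.1 -0. ]
[ 543.9 -144.4  102.9] [-0.7 -1.6 -1. ] [-0.5  0.1 -0. ]
```

```bash

python3 -m crank '[{"dx":-0.0008,"dy":-0.001,"dz":-0.003,"yaw":0},{"dx":0,"dy":0,"dz":0,"yaw":0}]'>/dev/null;python3 ok.py && python3 -m crank '[{"dx":0,"dy":0,"dz":-0.01,"yaw":0},{"dx":0,"dy":0,"dz":0,"yaw":0}]'>/dev/null&&python3 ok.py && python3 -m crank '[{"dx":0,"dy":0,"dz":-0.01,"yaw":0},{"dx":0,"dy":0,"dz":0,"yaw":0}]'>/dev/null&&python3 ok.py && python3 -m crank '[{"dx":0,"dy":0,"dz":-0.01,"yaw":0},{"dx":0,"dy":0,"dz":0,"yaw":0}]'>/dev/null&&python3 ok.py && python3 -m crank '[{"dx":0,"dy":0,"dz":-0.01,"yaw":0},{"dx":0,"dy":0,"dz":0,"yaw":0}]'>/dev/null&&python3 ok.py;python3 st.py
```

```text
[ 543.2 -144.6  100.4] [-0.5 -0.1 -0.5]
[ 542.8 -144.6   91.7] [-0.4  0.2 -0.9]
[ 542.8 -144.7   83.8] [-0.5  0.9 -0.2]
[ 542.9 -144.7   75.9] [-0.9 -0.1 -0.9]
[ 542.8 -144.7   67.9] [ 0.7 -0.1 -1.4]
[ 542.8 -144.7   67.9] [ 0.7 -0.1 -1.4] [-0.1  0.  -0. ]
```

```bash

python3 -m crank '[{"dx":0,"dy":0,"dz":-0.005,"yaw":0},{"dx":0,"dy":0,"dz":0,"yaw":0}]';python3 ok.py; python3 -m crank '[{"dx":0,"dy":0,"dz":0,"yaw":0},{"dx":0,"dy":0,"dz":0,"yaw":0},{"dx":0,"dy":0,"dz":0,"yaw":0},{"dx":0,"dy":0,"dz":0.04,"yaw":0},{"dx":0,"dy":0,"dz":0.07,"yaw":0},{"dx":0,"dy":0,"dz":0.06,"yaw":0},{"dx":-0.0075,"dy":0.0701,"dz":0,"yaw":-1},{"dx":-0.0075,"dy":0.0701,"dz":0,"yaw":-1},{"dx":-0.0075,"dy":0.0701,"dz":0,"yaw":-1},{"dx":-0.0075,"dy":0.0701,"dz":0,"yaw":-1}]' 0.75
python3 -m crank '[{"dx":-0.0075,"dy":0.0701,"dz":0,"yaw":-0.1},{"dx":-0.0075,"dy":0.0701,"dz":0,"yaw":0},{"dx":0,"dy":0,"dz":0,"yaw":0},{"dx":0,"dy":0,"dz":0,"yaw":0}]'
python3 - <<'E'
from h import *
save('side','s5.png',(235,160,355,330),3.5)
save('top','t5.png')
s=telemetry.state();print((np.array([506.8,191.6])-s['ee_pos'][:2])/800*1e4,s['ee_pos'])
E
```

```text
time_s: 22.22
ee_pos: [543.3, -144.9, 64.4]
ee_rot: [-180.0, -0.0, 99.0]
force: [0.3, -0.6, -0.4]
gripper_width: 24.1
gripper_force: 15.0
[ 543.3 -144.9   64.4] [ 0.3 -0.6 -0.4]
time_s: 23.48
ee_pos: [519.0, 81.1, 200.9]
ee_rot: [180.0, -0.0, 78.8]
force: [0.5, -0.7, -0.5]
gripper_width: 68.1
gripper_force: 0.0
time_s: 23.98
ee_pos: [507.3, 191.2, 200.6]
ee_rot: [180.0, 0.0, 78.5]
force: [0.4, 0.1, -0.5]
gripper_width: 68.7
gripper_force: 0.0
[-9.1 15.3] [507.5 190.4 200.7]
```

View pics/s5.png

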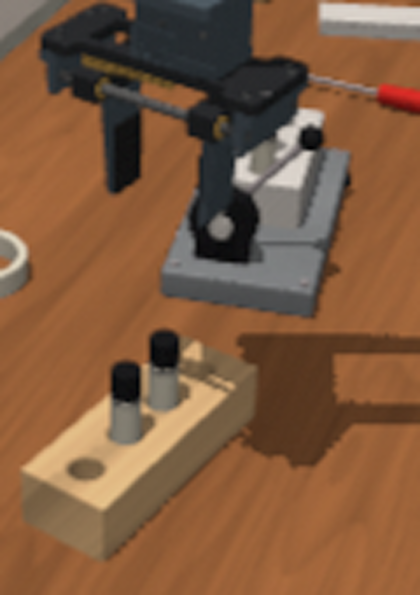

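The rack hasn't moved; its vials are at (125,380) and (163,350). The first vial stands in the mixer at (262,150). Take the second.

```bash
python3 -m crank '[{"dx":-0.0009,"dy":0.0015,"dz":-0.05,"yaw":0},{"dx":0,"dy":0,"dz":-0.06,"yaw":0},{"dx":0,"dy":0,"dz":-0.05,"yaw":0},{"dx":0,"dy":0,"dz":-0.042,"yaw":0},{"dx":0,"dy":0,"dz":0,"yaw":0},{"dx":0,"dy":0,"dz":0,"yaw":0}]'
python3 -m crank '[{"dx":0,"dy":0,"dz":0,"yaw":0},{"dx":0,"dy":0,"dz":0,"yaw":0},{"dx":0,"dy":0,"dz":0,"yaw":0},{"dx":0,"dy":0,"dz":0,"yaw":0},{"dx":0,"dy":0,"dz":0,"yaw":0},{"dx":0,"dy":0,"dz":0,"yaw":0}]' 0 15
python3 -m crank '[{"dx":0,"dy":0,"dz":0.04,"yaw":0},{"dx":0,"dy":0,"dz":0.06,"yaw":0},{"dx":0,"dy":0,"dz":0.07,"yaw":0},{"dx":0,"dy":0,"dz":0.07,"yaw":0},{"dx":0.0078,"dy":-0.0688,"dz":0,"yaw":1},{"dx":0.0078,"dy":-0.0688,"dz":0,"yaw":1},{"dx":0.0078,"dy":-0.0688,"dz":0,"yaw":1},{"dx":0.0078,"dy":-0.0688,"dz":0,"yaw":1},{"dx":0.0078,"dy":-0.0688,"dz":0,"yaw":0.1},{"dx":0.0078,"dy":-0.0688,"dz":0,"yaw":0}]'
python3 -m crank '[{"dx":0.0078,"dy":-0.0688,"dz":0,"yaw":0},{"dx":0,"dy":0,"dz":-0.04,"yaw":0},{"dx":0,"dy":0,"dz":-0.05,"yaw":0},{"dx":0,"dy":0,"dz":-0.05,"yaw":0},{"dx":0,"dy":0,"dz":0,"yaw":0},{"dx":0,"dy":0,"dz":0,"yaw":0},{"dx":0,"dy":0,"dz":0,"yaw":0}]'; python3 -c "
from h import *
s=telemetry.state();print(s['ee_pos'],(np.array([550.6,-193.8])-s['ee_pos'][:2])/800*1e4)"
```

```text
time_s: 24.82
ee_pos: [508.0, 192.4, 40.4]
ee_rot: [179.9, -0.1, 78.4]
force: [0.4, -1.2, 1.7]
gripper_width: 68.1
gripper_force: 0.0
time_s: 25.58
ee_pos: [506.7, 192.8, 39.1]
ee_rot: [180.0, -0.0, 78.5]
force: [0.6, 0.1, 1.3]
gripper_width: 23.8
gripper_force: 15.0
time_s: 26.82
ee_pos: [544.0, -139.2, 230.8]
ee_rot: [-180.0, -0.0, 99.0]
force: [0.5, -0.5, 0.3]
gripper_width: 24.0
gripper_force: 15.0
time_s: 27.7
ee_pos: [551.7, -193.0, 121.1]
ee_rot: [179.8, 0.1, 99.0]
force: [0.2, -1.3, -1.0]
gripper_width: 23.4
gripper_force: 15.0
[ 551.7 -193.   121.1] [-13.6 -10.6]
```

```bash
python3 -m crank '[{"dx":-0.0012,"dy":0,"dz":-0.015,"yaw":0},{"dx":0,"dy":0,"dz":0,"yaw":0}]' >/dev/null; python3 ok.py;  python3 -m crank '[{"dx":0,"dy":0,"dz":-0.006,"yaw":0},{"dx":0,"dy":0,"dz":-0.004,"yaw":0},{"dx":0,"dy":0,"dz":0,"yaw":0}]' >/dev/null; python3 ok.py && python3 -m crank '[{"dx":0,"dy":0,"dz":-0.01,"yaw":0},{"dx":0,"dy":0,"dz":0,"yaw":0}]' >/dev/null && python3 ok.py && python3 -m crank '[{"dx":0,"dy":0,"dz":-0.01,"yaw":0},{"dx":0,"dy":0,"dz":0,"yaw":0}]' >/dev/null && python3 ok.py && python3 -m crank '[{"dx":0,"dy":0,"dz":-0.01,"yaw":0},{"dx":0,"dy":0,"dz":0,"yaw":0}]' >/dev/null && python3 ok.py; python3 st.py
```

```text
[ 548.5 -192.2  106.3] [-0.7  0.4 -0.6]
[ 549.7 -192.8   98.8] [ 0.9 -0.8 -2. ]
[ 549.5 -192.7   90.4] [ 1.9 -2.2 -2.1]
[ 549.4 -192.7   82.4] [ 2.  -1.9 -3.3]
[ 549.5 -192.7   74.4] [ 2.  -2.3 -2.4]
[ 549.5 -192.7   74.4] [ 2.  -2.3 -2.4] [-0.7 -0.5  0. ]
```

```bash

python3 -m crank '[{"dx":0.0006,"dy":-0.0006,"dz":-0.008,"yaw":0},{"dx":0,"dy":0,"dz":-0.005,"yaw":0},{"dx":0,"dy":0,"dz":0,"yaw":0},{"dx":0,"dy":0,"dz":0,"yaw":0}]';python3 ok.py && python3 -m crank '[{"dx":0,"dy":0,"dz":0,"yaw":0},{"dx":0,"dy":0,"dz":0,"yaw":0},{"dx":0,"dy":0,"dz":0,"yaw":0},{"dx":0,"dy":0,"dz":0.04,"yaw":0},{"dx":0,"dy":0,"dz":0.07,"yaw":0},{"dx":0,"dy":0,"dz":0.06,"yaw":0},{"dx":-0.0052,"dy":0.0679,"dz":0,"yaw":-1},{"dx":-0.0052,"dy":0.0679,"dz":0,"yaw":-1},{"dx":-0.0052,"dy":0.0679,"dz":0,"yaw":-1},{"dx":-0.0052,"dy":0.0679,"dz":0,"yaw":-1}]' 0.75 &&
python3 -m crank '[{"dx":-0.0052,"dy":0.0679,"dz":0,"yaw":-0.1},{"dx":-0.0052,"dy":0.0679,"dz":0,"yaw":0},{"dx":-0.0052,"dy":0.0679,"dz":0,"yaw":0},{"dx":-0.0052,"dy":0.0679,"dz":0,"yaw":0},{"dx":0,"dy":0,"dz":0,"yaw":0},{"dx":0,"dy":0,"dz":0,"yaw":0},{"dx":0,"dy":0,"dz":0,"yaw":0}]'
python3 - <<'E'
from h import *
save('side','s6.png',(235,160,355,330),3.5)
im=cv2.imread('pics/_s6.png').astype(int);b=cv2.imread('pics/_s5.png').astype(int)
print('rack diff',np.abs(im-b)[292:320,240:310].mean())
s=telemetry.state();print((np.array([516.7,241.2])-s['ee_pos'][:2])/800*1e4,s['ee_pos'])
E
```

```text
time_s: 29.58
ee_pos: [549.6, -192.8, 64.3]
ee_rot: [-180.0, -0.0, 99.0]
force: [0.6, -1.3, -1.0]
gripper_width: 23.6
gripper_force: 15.0
[ 549.6 -192.8   64.3] [ 0.6 -1.3 -1. ]
time_s: 30.82
ee_pos: [532.7, 25.9, 200.8]
ee_rot: [180.0, -0.0, 78.8]
force: [-0.3, 0.6, 0.2]
gripper_width: 68.5
gripper_force: 0.0
time_s: 31.7
ee_pos: [516.7, 240.3, 200.7]
ee_rot: [180.0, 0.0, 78.4]
force: [-1.4, -0.4, 0.8]
gripper_width: 68.3
gripper_force: 0.0
rack diff 3.716156462585034
[-0.5 11.6] [516.7 240.3 200.8]
```

```bash
python3 - <<'E'
import cv2,numpy as np
a=cv2.imread('pics/_s5.png',0);b=cv2.imread('pics/_s6.png',0)
t=a[288:318,242:268]
r=cv2.matchTemplate(b[270:340,225:290],t,cv2.TM_CCOEFF_NORMED);print(cv2.minMaxLoc(r))  # expect (17,18)
E
```

```text
(-0.475226491689682, 0.9989361763000488, (24, 1), (17, 18))
```

Rack unmoved. Take the third vial.

```bash
python3 -m crank '[{"dx":0,"dy":0.0005,"dz":-0.05,"yaw":0},{"dx":0,"dy":0,"dz":-0.06,"yaw":0},{"dx":0,"dy":0,"dz":-0.05,"yaw":0},{"dx":0,"dy":0,"dz":-0.042,"yaw":0},{"dx":0,"dy":0,"dz":0,"yaw":0},{"dx":0,"dy":0,"dz":0,"yaw":0}]'
python3 -m crank '[{"dx":0,"dy":0,"dz":0,"yaw":0},{"dx":0,"dy":0,"dz":0,"yaw":0},{"dx":0,"dy":0,"dz":0,"yaw":0},{"dx":0,"dy":0,"dz":0,"yaw":0},{"dx":0,"dy":0,"dz":0,"yaw":0},{"dx":0,"dy":0,"dz":0,"yaw":0}]' 0 15
python3 -m crank '[{"dx":0,"dy":0,"dz":0.04,"yaw":0},{"dx":0,"dy":0,"dz":0.06,"yaw":0},{"dx":0,"dy":0,"dz":0.07,"yaw":0},{"dx":0,"dy":0,"dz":0.07,"yaw":0},{"dx":0.0056,"dy":-0.0672,"dz":0,"yaw":1},{"dx":0.0056,"dy":-0.0672,"dz":0,"yaw":1},{"dx":0.0056,"dy":-0.0672,"dz":0,"yaw":1},{"dx":0.0056,"dy":-0.0672,"dz":0,"yaw":1},{"dx":0.0056,"dy":-0.0672,"dz":0,"yaw":0.1},{"dx":0.0056,"dy":-0.0672,"dz":0,"yaw":0}]'
python3 -m crank '[{"dx":0.0056,"dy":-0.0672,"dz":0,"yaw":0},{"dx":0.0056,"dy":-0.0672,"dz":0,"yaw":0},{"dx":0.0056,"dy":-0.0672,"dz":0,"yaw":0},{"dx":0,"dy":0,"dz":-0.04,"yaw":0},{"dx":0,"dy":0,"dz":-0.05,"yaw":0},{"dx":0,"dy":0,"dz":-0.05,"yaw":0},{"dx":0,"dy":0,"dz":0,"yaw":0},{"dx":0,"dy":0,"dz":0,"yaw":0},{"dx":0,"dy":0,"dz":0,"yaw":0}]'; python3 -c "
from h import *
s=telemetry.state();print(s['ee_pos'],(np.array([557.9,-242.2])-s['ee_pos'][:2])/800*1e4)"
```

```text
time_s: 32.5
ee_pos: [517.8, 241.8, 40.4]
ee_rot: [179.9, -0.1, 78.4]
force: [-0.1, 0.2, 0.5]
gripper_width: 68.5
gripper_force: 0.0
time_s: 33.25
ee_pos: [516.6, 242.0, 39.1]
ee_rot: [180.0, 0.0, 78.5]
force: [-0.7, 0.2, 0.1]
gripper_width: 23.4
gripper_force: 15.0
time_s: 34.5
ee_pos: [543.2, -82.3, 230.8]
ee_rot: [-180.0, -0.0, 99.0]
force: [0.7, 0.1, -0.6]
gripper_width: 23.5
gripper_force: 15.0
time_s: 35.62
ee_pos: [558.2, -242.4, 121.2]
ee_rot: [179.8, 0.1, 99.0]
force: [-0.5, -0.1, -1.0]
gripper_width: 23.8
gripper_force: 15.0
[ 558.2 -242.4  121.2] [-3.9  2.1]
```

```bash
python3 -m crank '[{"dx":0,"dy":0,"dz":-0.015,"yaw":0},{"dx":0,"dy":0,"dz":0,"yaw":0},{"dx":0,"dy":0,"dz":0,"yaw":0}]' >/dev/null; python3 ok.py;  python3 -m crank '[{"dx":0,"dy":0,"dz":-0.006,"yaw":0},{"dx":0,"dy":0,"dz":-0.004,"yaw":0},{"dx":0,"dy":0,"dz":0,"yaw":0}]' >/dev/null; python3 ok.py && python3 -m crank '[{"dx":0,"dy":0,"dz":-0.01,"yaw":0},{"dx":0,"dy":0,"dz":0,"yaw":0}]' >/dev/null && python3 ok.py && python3 -m crank '[{"dx":0,"dy":0,"dz":-0.01,"yaw":0},{"dx":0,"dy":0,"dz":0,"yaw":0}]' >/dev/null && python3 ok.py && python3 -m crank '[{"dx":0,"dy":0,"dz":-0.01,"yaw":0},{"dx":0,"dy":0,"dz":0,"yaw":0}]' >/dev/null && python3 ok.py; python3 st.py
```

```text
[ 556.9 -241.8  107. ] [ 0.1 -0.1 -1. ]
[ 557.5 -242.1   98.8] [ 2.5 -0.1 -2.5]
[ 557.4 -242.    90.4] [ 3.3 -0.7 -3.4]
[ 557.3 -242.    82.4] [ 3.9 -1.5 -4.4]
[ 557.3 -242.    82.4] [ 3.9 -1.5 -4.4] [-0.4 -0.9  0. ]
```

```bash
python3 -m crank '[{"dx":0.001,"dy":-0.0005,"dz":-0.005,"yaw":0},{"dx":0,"dy":0,"dz":0,"yaw":0}]'>/dev/null;python3 st.py; python3 -m crank '[{"dx":0,"dy":0,"dz":-0.01,"yaw":0},{"dx":0,"dy":0,"dz":-0.0075,"yaw":0},{"dx":0,"dy":0,"dz":0,"yaw":0},{"dx":0,"dy":0,"dz":0,"yaw":0}]'>/dev/null; python3 st.py
```

```text
[ 557.5 -242.1   78.6] [ 2.6 -1.4 -1.8] [-0.3 -0.6  0. ]
[ 557.5 -242.2   64.6] [ 1.8 -0.8 -2.4] [-0.3 -0.5  0.1]
```

```bash
python3 -m crank '[{"dx":0,"dy":0,"dz":0,"yaw":0},{"dx":0,"dy":0,"dz":0,"yaw":0},{"dx":0,"dy":0,"dz":0,"yaw":0},{"dx":0,"dy":0,"dz":0.04,"yaw":0},{"dx":0,"dy":0,"dz":0.07,"yaw":0},{"dx":0,"dy":0,"dz":0.05,"yaw":0},{"dx":-0.032,"dy":0.0682,"dz":0,"yaw":0},{"dx":-0.032,"dy":0.0682,"dz":0,"yaw":0},{"dx":-0.032,"dy":0.0682,"dz":0,"yaw":0},{"dx":0,"dy":0,"dz":0,"yaw":0}]' 0.75
python3 - <<'E'
from h import *
save('side','s7.png',(285,150,355,250),6)
E
```

```text
time_s: 38.88
ee_pos: [478.7, -75.8, 193.5]
ee_rot: [-180.0, -0.1, 99.2]
force: [0.1, -0.2, 0.1]
gripper_width: 68.6
gripper_force: 0.0
```

View pics/s7.png

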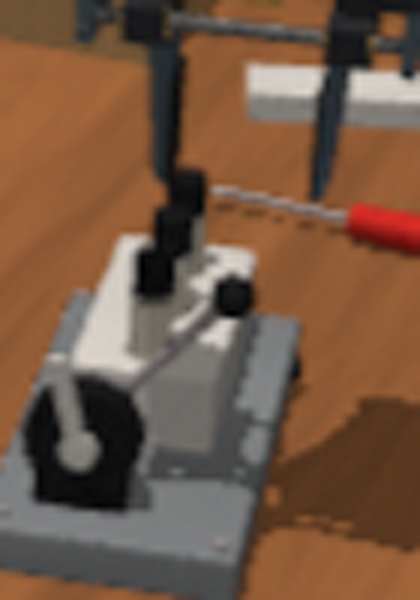

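All three vials are seated: the caps at (155,270), (175,228) and (187,188) sit at equal height. The lever is off with its knob at (233,297). Grip the knob.

```bash
python3 -m crank '[{"dx":0,"dy":0,"dz":-0.05,"yaw":0},{"dx":0,"dy":0,"dz":-0.059,"yaw":0},{"dx":0,"dy":0,"dz":0,"yaw":0},{"dx":0,"dy":0,"dz":0,"yaw":0}]'
python3 -m crank '[{"dx":0,"dy":0,"dz":0,"yaw":0},{"dx":0,"dy":0,"dz":0,"yaw":0},{"dx":0,"dy":0,"dz":0,"yaw":0},{"dx":0,"dy":0,"dz":0,"yaw":0},{"dx":0,"dy":0,"dz":0,"yaw":0},{"dx":0,"dy":0,"dz":0,"yaw":0}]' 0 6;python3 st.py
```

```text
time_s: 39.42
ee_pos: [482.5, -79.6, 107.2]
ee_rot: [179.9, 0.1, 98.9]
force: [0.1, 0.0, 0.2]
gripper_width: 68.3
gripper_force: 0.0
time_s: 40.17
ee_pos: [482.9, -78.5, 106.5]
ee_rot: [179.7, 0.0, 99.0]
force: [5.1, 1.6, 0.6]
gripper_width: 29.1
gripper_force: 5.4
[482.9 -78.5 106.5] [5.1 1.6 0.6] [ 0.2 -1.   0. ]
```

```bash
python3 -m crank '[{"dx":0.0225,"dy":0.0035,"dz":0.0155,"yaw":0},{"dx":0.0249,"dy":0.0039,"dz":0.0108,"yaw":0},{"dx":0,"dy":0,"dz":0,"yaw":0},{"dx":0.0266,"dy":0.0042,"dz":0.0055,"yaw":0},{"dx":0.0272,"dy":0.0043,"dz":0,"yaw":0},{"dx":0.0141,"dy":0.0022,"dz":-0.003,"yaw":0},{"dx":0,"dy":0,"dz":0,"yaw":0},{"dx":0,"dy":0,"dz":0,"yaw":0}]';python3 st.py
python3 - <<'E'
from h import *
save('side','s8.png',(285,170,335,245),8)
E
```

```text
time_s: 41.18
ee_pos: [572.5, -64.0, 128.3]
ee_rot: [-180.0, -0.0, 99.0]
force: [1.8, 0.5, -2.0]
gripper_width: 22.9
gripper_force: 6.0
[572.5 -64.  128.3] [ 1.8  0.5 -2. ] [ 0.1 -0.1  0.1]
```

View pics/s8.png

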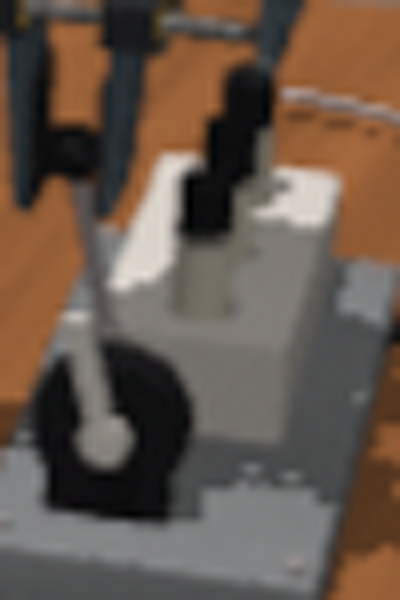

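The lever is gripped with the knob at (72,150). The pointer tip is at (77,320) and its hub at (103,440). Compute both angles.

```bash
python3 - <<'E'
from h import *
yaw=np.radians(9.0);ex=np.array([np.cos(yaw),np.sin(yaw),0]);ey=np.array([-ex[1],ex[0],0]);o=np.array([542.2,-155,0])
def pl(u,v,yp):
    a,d=ray('side',285+(u+.5)/8-.5,170+(v+.5)/8-.5);t=(yp-(a-o)@ey)/(d@ey);p=a+t*d;return np.array([(p-o)@ex,p[2]])
k=pl(72,150,85);t=pl(77,320,118);h=pl(103,440,118);m=pl(88,362,118)
print(k,t,h,m)
for n,q,r in(('knob',k,[20,70]),('knob-hub',k,[h[0],70]),('tip-hub',t,h),('m-hub',m,h),('tip',t,[20,70])):
    print(n,np.arctan2(q[0]-r[0],q[1]-r[1]))
s=telemetry.state()['ee_pos'];print('ee angle',np.arctan2((s-o)[:2]@ex[:2]-21,s[2]+49-70))
E
```

```text
[ 42.6 179.5] [ 31.6 123.8] [19.1 71.4] [ 26.5 105.8]
knob 0.20367145786824384
knob-hub 0.21125818283059805
tip-hub 0.23303301784483477
m-hub 0.2115338258290394
tip 0.2117064217983541
ee angle 0.21207713404838338
```

```bash
R='x'; python3 -m crank '[{"dx":0,"dy":0,"dz":0,"yaw":0},{"dx":0,"dy":0,"dz":0,"yaw":0},{"dx":0,"dy":0,"dz":0,"yaw":0},{"dx":0,"dy":0,"dz":0,"yaw":0},{"dx":0,"dy":0,"dz":0,"yaw":0},{"dx":0,"dy":0,"dz":0,"yaw":0},{"dx":0,"dy":0,"dz":0,"yaw":0},{"dx":0,"dy":0,"dz":0,"yaw":0},{"dx":0,"dy":0,"dz":0,"yaw":0},{"dx":0,"dy":0,"dz":0,"yaw":0}]' >/dev/null
python3 -m crank '[{"dx":0,"dy":0,"dz":0,"yaw":0},{"dx":0,"dy":0,"dz":0,"yaw":0},{"dx":0,"dy":0,"dz":0,"yaw":0},{"dx":0,"dy":0,"dz":0,"yaw":0},{"dx":0,"dy":0,"dz":0,"yaw":0},{"dx":0,"dy":0,"dz":0,"yaw":0},{"dx":0,"dy":0,"dz":0,"yaw":0},{"dx":0,"dy":0,"dz":0,"yaw":0},{"dx":0,"dy":0,"dz":0,"yaw":0},{"dx":0,"dy":0,"dz":0,"yaw":0}]' >/dev/null
python3 -m crank '[{"dx":0,"dy":0,"dz":0,"yaw":0},{"dx":0,"dy":0,"dz":0,"yaw":0},{"dx":0,"dy":0,"dz":0,"yaw":0},{"dx":0,"dy":0,"dz":0,"yaw":0},{"dx":0,"dy":0,"dz":0,"yaw":0},{"dx":0,"dy":0,"dz":0,"yaw":0},{"dx":0,"dy":0,"dz":0,"yaw":0}]'
python3 -m crank '[{"dx":-0.0141,"dy":-0.0022,"dz":0.003,"yaw":0},{"dx":-0.0272,"dy":-0.0043,"dz":0,"yaw":0},{"dx":-0.0266,"dy":-0.0042,"dz":-0.0055,"yaw":0},{"dx":0,"dy":0,"dz":0,"yaw":0},{"dx":-0.0249,"dy":-0.0039,"dz":-0.0108,"yaw":0},{"dx":-0.0225,"dy":-0.0035,"dz":-0.0135,"yaw":0},{"dx":-0.0035,"dy":-0.0006,"dz":-0.001,"yaw":0},{"dx":0,"dy":0,"dz":0,"yaw":0},{"dx":0,"dy":0,"dz":0,"yaw":0},{"dx":0,"dy":0,"dz":0,"yaw":0}]';python3 st.py
```

```text
time_s: 44.6
ee_pos: [573.2, -64.1, 128.9]
ee_rot: [180.0, 0.0, 99.0]
force: [-2.8, 1.0, -10.6]
gripper_width: 23.1
gripper_force: 6.0
time_s: 45.85
ee_pos: [482.0, -79.9, 109.2]
ee_rot: [179.6, 0.2, 99.0]
force: [1.5, -1.5, 7.8]
gripper_width: 26.4
gripper_force: 7.7
[482.  -79.9 109.2] [ 1.5 -1.5  7.8] [-0.3 -0.4  0. ]
```

```bash
python3 -m crank '[{"dx":0,"dy":0,"dz":0,"yaw":0},{"dx":0,"dy":0,"dz":0,"yaw":0},{"dx":0,"dy":0,"dz":0,"yaw":0},{"dx":0,"dy":0,"dz":0.05,"yaw":0},{"dx":0,"dy":0,"dz":0.06,"yaw":0},{"dx":0.025,"dy":-0.0271,"dz":0,"yaw":0},{"dx":0.025,"dy":-0.0271,"dz":0,"yaw":0},{"dx":0.025,"dy":-0.0271,"dz":0,"yaw":0},{"dx":0,"dy":0,"dz":0,"yaw":0},{"dx":0,"dy":0,"dz":0,"yaw":0}]' 0.75
python3 - <<'E'
from h import *
save('side','s9.png');save('top','t9.png')
a=cv2.imread('pics/_s5.png',0);b=cv2.imread('pics/_s9.png',0)
for (y0,y1,x0,x1) in ((288,318,242,268),(260,320,240,310)):
    print(cv2.minMaxLoc(cv2.matchTemplate(b[y0-20:y1+20,x0-20:x1+20],a[y0:y1,x0:x1],cv2.TM_CCOEFF_NORMED))[1::2])
a=cv2.imread('pics/_s7.png',0)[191:207,315:332];print('knob',cv2.minMaxLoc(cv2.matchTemplate(b[171:227,295:352],a,cv2.TM_CCOEFF_NORMED))[1::2])
s=telemetry.state();print((np.array([542.9,-144.8])-s['ee_pos'][:2])/800*1e4,s['ee_pos'])
E
```

```text
time_s: 47.1
ee_pos: [537.2, -143.6, 194.1]
ee_rot: [-179.9, -0.1, 99.0]
force: [-0.3, -0.3, 0.7]
gripper_width: 68.4
gripper_force: 0.0
(0.9927115440368652, (20, 20))
(0.6330904960632324, (20, 20))
knob (0.912467896938324, (20, 20))
[ 69.7 -18.4] [ 537.3 -143.3  194.5]
```

```bash
python3 -m crank '[{"dx":0.007,"dy":-0.0018,"dz":-0.02,"yaw":0},{"dx":0,"dy":0,"dz":-0.05,"yaw":0},{"dx":0,"dy":0,"dz":-0.05,"yaw":0},{"dx":0,"dy":0,"dz":-0.043,"yaw":0},{"dx":0,"dy":0,"dz":0,"yaw":0},{"dx":0,"dy":0,"dz":0,"yaw":0}]'
python3 -m crank '[{"dx":0,"dy":0,"dz":0,"yaw":0},{"dx":0,"dy":0,"dz":0,"yaw":0},{"dx":0,"dy":0,"dz":0,"yaw":0},{"dx":0,"dy":0,"dz":0,"yaw":0},{"dx":0,"dy":0,"dz":0,"yaw":0},{"dx":0,"dy":0,"dz":0,"yaw":0}]' 0 15; python3 st.py
python3 -m crank '[{"dx":0,"dy":0,"dz":0.04,"yaw":0},{"dx":0,"dy":0,"dz":0.06,"yaw":0},{"dx":0,"dy":0,"dz":0.07,"yaw":0},{"dx":0,"dy":0,"dz":0.04,"yaw":0},{"dx":-0.0115,"dy":0.0719,"dz":0,"yaw":-1},{"dx":-0.0115,"dy":0.0719,"dz":0,"yaw":-1},{"dx":-0.0115,"dy":0.0719,"dz":0,"yaw":-1},{"dx":-0.0115,"dy":0.0719,"dz":0,"yaw":-1},{"dx":-0.0115,"dy":0.0719,"dz":0,"yaw":-0.1},{"dx":0,"dy":0,"dz":0,"yaw":0}]'
python3 - <<'E'
from h import *
save('side','s10.png')
a=cv2.imread('pics/_s5.png',0);b=cv2.imread('pics/_s10.png',0)
for (y0,y1,x0,x1) in ((288,318,242,268),):
    print(cv2.minMaxLoc(cv2.matchTemplate(b[y0-20:y1+20,x0-20:x1+20],a[y0:y1,x0:x1],cv2.TM_CCOEFF_NORMED))[1::2])
s=telemetry.state();print((np.array([496.7,142.7,104])-s['ee_pos'])/800*1e4,s['ee_pos'])
E
```

```text
time_s: 47.95
ee_pos: [544.5, -145.6, 65.1]
ee_rot: [179.9, 0.0, 99.0]
force: [0.3, -0.6, 0.6]
gripper_width: 68.3
gripper_force: 0.0
time_s: 48.7
ee_pos: [543.7, -145.6, 64.3]
ee_rot: [180.0, 0.0, 99.0]
force: [0.6, 0.5, 1.4]
gripper_width: 23.7
gripper_force: 15.0
[ 543.7 -145.6   64.3] [0.6 0.5 1.4] [-0.   0.1  0. ]
time_s: 49.95
ee_pos: [496.7, 145.4, 232.0]
ee_rot: [-180.0, -0.0, 78.8]
force: [-0.0, -0.3, -1.1]
gripper_width: 23.5
gripper_force: 15.0
(0.9926296472549438, (20, 20))
[   -5.4    -8.4 -1599.6] [497.1 143.4 232. ]
```

```bash
python3 -m crank '[{"dx":-0.0005,"dy":-0.0018,"dz":-0.05,"yaw":-0.05},{"dx":0,"dy":0,"dz":-0.07,"yaw":0},{"dx":0,"dy":0,"dz":-0.05,"yaw":0},{"dx":0,"dy":0,"dz":-0.013,"yaw":0},{"dx":0,"dy":0,"dz":0,"yaw":0},{"dx":0,"dy":0,"dz":0,"yaw":0}]' >/dev/null;python3 st.py;  python3 -m crank '[{"dx":0,"dy":0,"dz":-0.006,"yaw":0},{"dx":0,"dy":0,"dz":-0.005,"yaw":0},{"dx":0,"dy":0,"dz":0,"yaw":0}]' >/dev/null; python3 ok.py && python3 -m crank '[{"dx":0,"dy":0,"dz":-0.008,"yaw":0},{"dx":0,"dy":0,"dz":0,"yaw":0}]' >/dev/null && python3 ok.py; python3 st.py
```

```text
[498.9 140.6  87.7] [-0.3  0.4 -0.9] [-0.1  0.1  0. ]
[498.1 141.1  78.8] [-1.5  0.8  9.6]
[498.1 141.1  78.8] [-1.5  0.8  9.6] [-0.1  0.5  0. ]
```

```bash
python3 -m crank '[{"dx":-0.001,"dy":0.0005,"dz":0.004,"yaw":0},{"dx":-0.0008,"dy":0.0005,"dz":0,"yaw":0},{"dx":0,"dy":0,"dz":0,"yaw":0},{"dx":0,"dy":0,"dz":0,"yaw":0}]' >/dev/null; python3 st.py; python3 -m crank '[{"dx":0,"dy":0,"dz":-0.006,"yaw":0},{"dx":0,"dy":0,"dz":0,"yaw":0}]' >/dev/null; python3 st.py
```

```text
[495.7 141.4  79.9] [-0.8 -0.1 -0.5] [-0.1  0.1 -0. ]
[495.4 141.3  74.8] [ 0.5  0.6 -0.7] [-0.1  0.  -0.1]
```

```bash
python3 -m crank '[{"dx":0.0007,"dy":0,"dz":-0.01,"yaw":0},{"dx":0,"dy":0,"dz":0,"yaw":0}]' >/dev/null; python3 ok.py && python3 -m crank '[{"dx":0,"dy":0,"dz":-0.01,"yaw":0},{"dx":0,"dy":0,"dz":0,"yaw":0}]' >/dev/null && python3 ok.py&& python3 -m crank '[{"dx":0,"dy":0,"dz":-0.01,"yaw":0},{"dx":0,"dy":0,"dz":0,"yaw":0}]' >/dev/null && python3 ok.py && python3 -m crank '[{"dx":0,"dy":0,"dz":-0.01,"yaw":0},{"dx":0,"dy":0,"dz":-0.004,"yaw":0},{"dx":0,"dy":0,"dz":0,"yaw":0}]' >/dev/null && python3 ok.py
```

```text
[495.9 141.2  66.6] [ 0.4 -0.  -1.1]
[496.  141.3  58.7] [ 0.2 -0.9 -0.2]
[496.1 141.2  50.8] [-0.5  0.2 -0.2]
[496.4 141.3  39.9] [ 0.6 -0.5 -0.4]
```

```bash
python3 -m crank '[{"dx":0,"dy":0,"dz":0,"yaw":0},{"dx":0,"dy":0,"dz":0,"yaw":0},{"dx":0,"dy":0,"dz":0,"yaw":0},{"dx":0,"dy":0,"dz":0.05,"yaw":0},{"dx":0,"dy":0,"dz":0.07,"yaw":0},{"dx":0,"dy":0,"dz":0.07,"yaw":0},{"dx":0.0111,"dy":-0.0697,"dz":0,"yaw":1},{"dx":0.0111,"dy":-0.0697,"dz":0,"yaw":1},{"dx":0.0111,"dy":-0.0697,"dz":0,"yaw":1},{"dx":0.0111,"dy":-0.0697,"dz":0,"yaw":1}]' 0.75
python3 -m crank '[{"dx":0.0111,"dy":-0.0697,"dz":0,"yaw":0.1},{"dx":0.0111,"dy":-0.0697,"dz":0,"yaw":0},{"dx":0,"dy":0,"dz":0,"yaw":0},{"dx":0,"dy":0,"dz":0,"yaw":0},{"dx":0,"dy":0,"dz":0,"yaw":0}]'; python3 - <<'E'
from h import *
s=telemetry.state();print((np.array([549.9,-193.1,64.3])-s['ee_pos'])/800*1e4,s['ee_pos'],s['ee_rot'])
E
```

```text
time_s: 54.25
ee_pos: [532.1, -83.4, 192.5]
ee_rot: [179.9, 0.0, 98.4]
force: [0.9, 0.7, -0.1]
gripper_width: 68.5
gripper_force: 0.0
time_s: 54.88
ee_pos: [549.5, -191.8, 192.4]
ee_rot: [180.0, -0.0, 98.8]
force: [-0.3, -0.0, 0.2]
gripper_width: 68.5
gripper_force: 0.0
[    4.5   -16.1 -1601.1] [ 549.5 -191.8  192.4] [180.   -0.   98.8]
```

```bash
python3 -m crank '[{"dx":0.0004,"dy":-0.0014,"dz":-0.02,"yaw":0.03},{"dx":0,"dy":0,"dz":-0.05,"yaw":0},{"dx":0,"dy":0,"dz":-0.05,"yaw":0},{"dx":0,"dy":0,"dz":-0.04,"yaw":0},{"dx":0,"dy":0,"dz":0,"yaw":0},{"dx":0,"dy":0,"dz":0,"yaw":0}]'>/dev/null
python3 -m crank '[{"dx":0,"dy":0,"dz":0,"yaw":0},{"dx":0,"dy":0,"dz":0,"yaw":0},{"dx":0,"dy":0,"dz":0,"yaw":0},{"dx":0,"dy":0,"dz":0,"yaw":0},{"dx":0,"dy":0,"dz":0,"yaw":0},{"dx":0,"dy":0,"dz":0,"yaw":0}]' 0 15; python3 st.py
python3 -m crank '[{"dx":0,"dy":0,"dz":0.04,"yaw":0},{"dx":0,"dy":0,"dz":0.06,"yaw":0},{"dx":0,"dy":0,"dz":0.07,"yaw":0},{"dx":0,"dy":0,"dz":0.04,"yaw":0},{"dx":-0.0077,"dy":0.0689,"dz":0,"yaw":-1},{"dx":-0.0077,"dy":0.0689,"dz":0,"yaw":-1},{"dx":-0.0077,"dy":0.0689,"dz":0,"yaw":-1},{"dx":-0.0077,"dy":0.0689,"dz":0,"yaw":-1},{"dx":-0.0077,"dy":0.0689,"dz":0,"yaw":-0.1},{"dx":-0.0077,"dy":0.0689,"dz":0,"yaw":0}]'
python3 -m crank '[{"dx":-0.0077,"dy":0.0689,"dz":0,"yaw":0},{"dx":0,"dy":0,"dz":0,"yaw":0},{"dx":0,"dy":0,"dz":0,"yaw":0}]'
python3 - <<'E'
from h import *
save('side','s11.png')
a=cv2.imread('pics/_s5.png',0);b=cv2.imread('pics/_s11.png',0)
for (y0,y1,x0,x1) in ((288,318,242,268),):
    print(cv2.minMaxLoc(cv2.matchTemplate(b[y0-20:y1+20,x0-20:x1+20],a[y0:y1,x0:x1],cv2.TM_CCOEFF_NORMED))[1::2])
s=telemetry.state();print((np.array([506.6,192.6,87])-s['ee_pos'])/800*1e4,s['ee_pos'],s['ee_rot'])
E
```

```text
time_s: 56.38
ee_pos: [550.0, -194.3, 64.3]
ee_rot: [180.0, 0.0, 98.9]
force: [-1.1, -0.8, 0.3]
gripper_width: 23.7
gripper_force: 15.0
[ 550.  -194.3   64.3] [-1.1 -0.8  0.3] [-0.1  0.1  0. ]
time_s: 57.62
ee_pos: [512.5, 138.1, 232.2]
ee_rot: [180.0, 0.0, 78.4]
force: [0.6, 0.1, -0.9]
gripper_width: 23.9
gripper_force: 15.0
time_s: 58.0
ee_pos: [506.7, 191.2, 231.9]
ee_rot: [-180.0, 0.1, 78.4]
force: [-0.1, -0.2, -1.4]
gripper_width: 23.8
gripper_force: 15.0
(0.992638111114502, (20, 20))
[   -3.8    24.  -1813.3] [506.9 190.7 232.1] [-180.     0.    78.4]
```

```bash
python3 -m crank '[{"dx":-0.0018,"dy":0.0008,"dz":-0.05,"yaw":0},{"dx":0,"dy":0,"dz":-0.07,"yaw":0},{"dx":0,"dy":0,"dz":-0.05,"yaw":0},{"dx":0,"dy":0,"dz":-0.011,"yaw":0},{"dx":0,"dy":0,"dz":0,"yaw":0},{"dx":0,"dy":0,"dz":0,"yaw":0},{"dx":0,"dy":0,"dz":0,"yaw":0},{"dx":0,"dy":0,"dz":0,"yaw":0}]' >/dev/null;python3 st.py
```

```text
[505.9 192.4  88.3] [ 0.6 -0.1 -0.9] [-0.1  0.1  0. ]
```

```bash
python3 -m crank '[{"dx":0.0004,"dy":-0.0015,"dz":-0.007,"yaw":0},{"dx":0,"dy":0,"dz":-0.006,"yaw":0},{"dx":0,"dy":0,"dz":0,"yaw":0},{"dx":0,"dy":0,"dz":0,"yaw":0}]' >/dev/null; python3 ok.py && python3 -m crank '[{"dx":0,"dy":0,"dz":-0.005,"yaw":0},{"dx":0,"dy":0,"dz":0,"yaw":0}]' >/dev/null && python3 ok.py&& python3 -m crank '[{"dx":0,"dy":0,"dz":-0.01,"yaw":0},{"dx":0,"dy":0,"dz":0,"yaw":0}]' >/dev/null && python3 ok.py && python3 -m crank '[{"dx":0,"dy":0,"dz":-0.01,"yaw":0},{"dx":0,"dy":0,"dz":0,"yaw":0}]' >/dev/null && python3 ok.py;python3 st.py
```

```text
[505.6 191.1  76.8] [-0.1 -0.2 -0.9]
[505.6 191.   72.7] [-0.7  0.6 -0.9]
[505.4 191.   64.3] [ 0.9  0.6 -0.1]
[505.4 190.9  56.3] [-0.   0.4 -1.7]
[505.4 190.9  56.3] [-0.   0.4 -1.7] [0.1 0.1 0. ]
```

```bash
python3 -m crank '[{"dx":0,"dy":0,"dz":-0.01,"yaw":0},{"dx":0,"dy":0,"dz":-0.0105,"yaw":0},{"dx":0,"dy":0,"dz":0,"yaw":0},{"dx":0,"dy":0,"dz":0,"yaw":0}]' >/dev/null;python3 ok.py && python3 -m crank '[{"dx":0,"dy":0,"dz":0,"yaw":0},{"dx":0,"dy":0,"dz":0,"yaw":0},{"dx":0,"dy":0,"dz":0,"yaw":0},{"dx":0,"dy":0,"dz":0.05,"yaw":0},{"dx":0,"dy":0,"dz":0.07,"yaw":0},{"dx":0,"dy":0,"dz":0.07,"yaw":0},{"dx":0.0065,"dy":-0.0677,"dz":0,"yaw":1},{"dx":0.0065,"dy":-0.0677,"dz":0,"yaw":1},{"dx":0.0065,"dy":-0.0677,"dz":0,"yaw":1},{"dx":0.0065,"dy":-0.0677,"dz":0,"yaw":1}]' 0.75 >/dev/null && 
python3 -m crank '[{"dx":0.0065,"dy":-0.0677,"dz":0,"yaw":0.1},{"dx":0.0065,"dy":-0.0677,"dz":0,"yaw":0},{"dx":0.0065,"dy":-0.0677,"dz":0,"yaw":0},{"dx":0.0065,"dy":-0.0677,"dz":0,"yaw":0},{"dx":0,"dy":0,"dz":0,"yaw":0},{"dx":0,"dy":0,"dz":0,"yaw":0},{"dx":0,"dy":0,"dz":0,"yaw":0}]'; python3 - <<'E'
from h import *
s=telemetry.state();print((np.array([557.7,-242.2,64.3])-s['ee_pos'])/800*1e4,s['ee_pos'],s['ee_rot'])
E
```

```text
[505.6 190.8  40.4] [ 0.1 -0.3  0.1]
time_s: 62.92
ee_pos: [547.3, -241.0, 192.8]
ee_rot: [180.0, -0.0, 99.0]
force: [0.1, 0.4, -0.2]
gripper_width: 68.3
gripper_force: 0.0
[  130.1   -15.5 -1605.7] [ 547.3 -241.   192.8] [180.  -0.  99.]
```

```bash
python3 -m crank '[{"dx":0.013,"dy":-0.001,"dz":-0.01,"yaw":0},{"dx":0,"dy":0,"dz":-0.05,"yaw":0},{"dx":0,"dy":0,"dz":-0.06,"yaw":0},{"dx":0,"dy":0,"dz":-0.04,"yaw":0},{"dx":0,"dy":0,"dz":0,"yaw":0},{"dx":0,"dy":0,"dz":0,"yaw":0}]'
python3 -m crank '[{"dx":0,"dy":0,"dz":0,"yaw":0},{"dx":0,"dy":0,"dz":0,"yaw":0},{"dx":0,"dy":0,"dz":0,"yaw":0},{"dx":0,"dy":0,"dz":0,"yaw":0},{"dx":0,"dy":0,"dz":0,"yaw":0},{"dx":0,"dy":0,"dz":0,"yaw":0}]' 0 15; python3 st.py
python3 -m crank '[{"dx":0,"dy":0,"dz":0.04,"yaw":0},{"dx":0,"dy":0,"dz":0.06,"yaw":0},{"dx":0,"dy":0,"dz":0.07,"yaw":0},{"dx":0,"dy":0,"dz":0.04,"yaw":0},{"dx":-0.0047,"dy":0.067,"dz":0,"yaw":-1},{"dx":-0.0047,"dy":0.067,"dz":0,"yaw":-1},{"dx":-0.0047,"dy":0.067,"dz":0,"yaw":-1},{"dx":-0.0047,"dy":0.067,"dz":0,"yaw":-1},{"dx":-0.0047,"dy":0.067,"dz":0,"yaw":-0.1},{"dx":-0.0047,"dy":0.067,"dz":0,"yaw":0}]' >/dev/null
python3 -m crank '[{"dx":-0.0047,"dy":0.067,"dz":0,"yaw":0},{"dx":-0.0047,"dy":0.067,"dz":0,"yaw":0},{"dx":-0.0047,"dy":0.067,"dz":0,"yaw":0},{"dx":0,"dy":0,"dz":0,"yaw":0},{"dx":0,"dy":0,"dz":0,"yaw":0}]'
python3 - <<'E'
from h import *
save('side','s12.png')
a=cv2.imread('pics/_s5.png',0);b=cv2.imread('pics/_s12.png',0)
for (y0,y1,x0,x1) in ((288,318,242,268),):
    print(cv2.minMaxLoc(cv2.matchTemplate(b[y0-20:y1+20,x0-20:x1+20],a[y0:y1,x0:x1],cv2.TM_CCOEFF_NORMED))[1::2])
s=telemetry.state();print((np.array([515.6,240.1,87])-s['ee_pos'])/800*1e4,s['ee_pos'],s['ee_rot'])
E
```

```text
time_s: 63.68
ee_pos: [559.1, -243.1, 65.8]
ee_rot: [179.9, 0.1, 98.9]
force: [-0.6, -0.6, 0.6]
gripper_width: 68.5
gripper_force: 0.0
time_s: 64.42
ee_pos: [557.8, -243.1, 64.7]
ee_rot: [180.0, 0.0, 98.9]
force: [-0.6, -0.6, 1.2]
gripper_width: 23.7
gripper_force: 15.0
[ 557.8 -243.1   64.7] [-0.6 -0.6  1.2] [-0.1  0.1  0.1]
time_s: 66.3
ee_pos: [523.7, 238.9, 232.2]
ee_rot: [-180.0, 0.1, 78.4]
force: [-0.6, -0.1, -0.6]
gripper_width: 23.6
gripper_force: 15.0
(0.9925673007965088, (20, 20))
[ -103.5    21.7 -1817.8] [523.9 238.4 232.4] [-180.     0.1   78.4]
```

```bash
python3 -m crank '[{"dx":-0.0115,"dy":0.003,"dz":-0.05,"yaw":0},{"dx":0,"dy":0,"dz":-0.07,"yaw":0},{"dx":0,"dy":0,"dz":-0.05,"yaw":0},{"dx":0,"dy":0,"dz":-0.011,"yaw":0},{"dx":0,"dy":0,"dz":0,"yaw":0},{"dx":0,"dy":0,"dz":0,"yaw":0},{"dx":0,"dy":0,"dz":0,"yaw":0},{"dx":0,"dy":0,"dz":0,"yaw":0}]' >/dev/null;python3 st.py
```

```text
[515.2 242.   88.7] [-0.2 -0.6 -1.1] [-0.1  0.1 -0. ]
```

```bash
python3 -m crank '[{"dx":0.0006,"dy":-0.0017,"dz":-0.007,"yaw":0},{"dx":0,"dy":0,"dz":-0.006,"yaw":0},{"dx":0,"dy":0,"dz":0,"yaw":0},{"dx":0,"dy":0,"dz":0,"yaw":0}]' >/dev/null; python3 ok.py && python3 -m crank '[{"dx":0,"dy":0,"dz":-0.005,"yaw":0},{"dx":0,"dy":0,"dz":0,"yaw":0}]' >/dev/null && python3 ok.py&& python3 -m crank '[{"dx":0,"dy":0,"dz":-0.01,"yaw":0},{"dx":0,"dy":0,"dz":0,"yaw":0}]' >/dev/null && python3 ok.py && python3 -m crank '[{"dx":0,"dy":0,"dz":-0.01,"yaw":0},{"dx":0,"dy":0,"dz":0,"yaw":0}]' >/dev/null && python3 ok.py && python3 -m crank '[{"dx":0,"dy":0,"dz":-0.01,"yaw":0},{"dx":0,"dy":0,"dz":-0.01,"yaw":0},{"dx":0,"dy":0,"dz":0,"yaw":0},{"dx":0,"dy":0,"dz":0,"yaw":0}]' >/dev/null;python3 st.py
```

```text
[515.2 240.6  77.1] [ 0.6  0.6 -2.2]
[515.2 240.5  73.1] [ 0.6  1.5 -2.1]
[515.1 240.4  64.7] [ 1.7  2.2 -2.4]
[515.  240.3  56.7] [ 1.9  1.7 -1.7]
[515.1 240.3  41.2] [ 0.7  0.8 -0.7] [ 0.3 -0.1  0. ]
```

```bash
python3 -m crank '[{"dx":0,"dy":0,"dz":0,"yaw":0},{"dx":0,"dy":0,"dz":0,"yaw":0},{"dx":0,"dy":0,"dz":0,"yaw":0},{"dx":0,"dy":0,"dz":0.05,"yaw":0},{"dx":0,"dy":0,"dz":0.07,"yaw":0},{"dx":0,"dy":0,"dz":0.07,"yaw":0},{"dx":-0.06,"dy":-0.06,"dz":0,"yaw":0},{"dx":-0.06,"dy":-0.06,"dz":0,"yaw":0},{"dx":0,"dy":0,"dz":0,"yaw":0},{"dx":0,"dy":0,"dz":0,"yaw":0}]' 0.75
python3 - <<'E'
from h import *
save('side','s13.png',(235,160,355,330),3.5)
E
```

```text
time_s: 70.35
ee_pos: [427.5, 152.2, 194.0]
ee_rot: [179.9, -0.1, 78.4]
force: [-0.7, 0.1, 0.3]
gripper_width: 68.8
gripper_force: 0.0
```

View pics/s13.png

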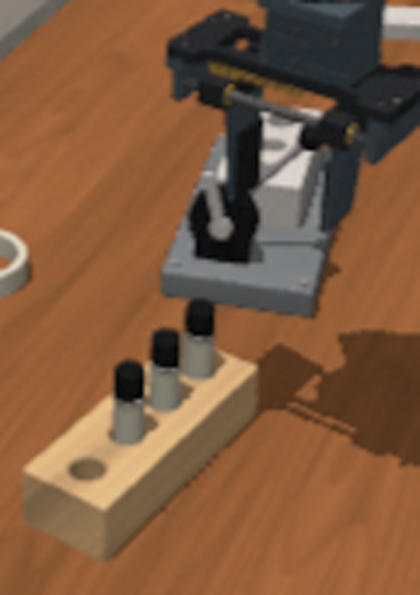

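The three vials stand in the rack at the same cap heights as at the start, at (128,375), (165,345) and (200,315). The lever is off with its knob near (315,135), and the pointer is unchanged.

```bash
python3 -c "
from workcell import ticket
print(ticket.job_done())"
```

```text
the job is handed in; nothing more can be done
None
```

The job is handed in: the three vials ran in the mixer at the set pointer for over three seconds and are back down in the rack, with the lever off and nothing else touched as far as the pictures show; no verdict was returned.

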